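# Clamp a tube rack with a hand crank

## Task

Fit the loose steel hand crank all the way down over the square shaft end on the rack clamp's gear case, feeling gently for the angle at which it drops on; then, holding its black handle, wind clockwise (seen from above) for several full turns until the jaw has pushed the white tube rack against the far fence and clamps it snugly: stop when the crank turns noticeably heavier, before the rack is crushed. Leave the crank fully down on the shaft, let go of it, and leave the rack, the jaw and everything else on the bench alone.

Things in the scene. Friction and masses are not known exactly. Their poses are not given: they have to be found in the camera images.
- crank: Loose steel hand crank, 220 g, lying flat, handle up. Origin: centre of the underside of its hub = mouth of a blind square socket, 16 mm wide, 22 mm deep, chamfered, sides along the crank's x and y. z up; x points along the arm from hub to handle. Hub block 32 x 32 mm, 22 mm high. Arm 18 mm wide, 14 to 24 mm high, reaching to x = 66 mm.
- crank_boss (a point): Point on the socket axis, 45 mm above the crank's underside, in the square grip boss on the hub: 24 x 24 mm, from 22 to 58 mm height, sides along the crank's x and y. The place to hold the crank for fitting it, from above, fingers closing along the crank's y.
- crank_handle (a point): Point in the crank's black handle, an upright round sleeve 20 mm in diameter, from 24.5 to 74.5 mm above the crank's underside, 55 mm from the socket axis along the crank's x; this point is 50 mm up. Hold it here from above for winding. The sleeve spins freely on its pin, so the gripper need not turn as it carries it round.
- shaft_top (a point): Centre of the top of the 14 mm square steel shaft end, 18 mm above shaft_foot. Frame fixed to the clamp: the angle of the square is NOT measured and can be any. Look, or rest the crank on top with a few newtons and turn it slowly, up to a quarter turn, until it drops over; it fits within about 8 degrees of the square's angle.
- clamp: Rack clamp, fixed to the bench: grey gear case 95 x 95 mm, 83 mm high, with an aluminium bed 130 mm wide, 20 mm high, reaching 345 mm from the shaft axis along the clamp's -y, with side guides to 32 mm height. Origin: on the bench, under the shaft axis. z up. At the bed's far end stands a fence, 61 mm high, its face 302 to 310 mm from the shaft axis, not measured.
- shaft_foot (a point): Centre of the round bearing face on top of the gear case, 85 mm above the bench, on the vertical shaft axis. The crank is fully on when the underside of its hub lies on this face. The shaft has a steady drag of about 0.16 N m (3 N at the handle) both ways and stays where it is left.
- jaw: Aluminium jaw plate 104 mm wide, 14 mm thick, 45 mm high, with a sprung pad on its face, sliding on the bed along the clamp's y, driven by the shaft: clockwise from above drives it along the clamp's -y towards rack and fence, 26 mm per turn. Between 2 and 4 turns are needed. Origin: centre of its underside.
- jaw_face (a point): Foot of the jaw's clamping face, 25 mm beyond the jaw plate's centre: a stiffly sprung grey pad (15 N per mm). Every 0.08 N of handle force (along the handle's path) above the steady drag clamps with 1 N, once the rack meets the fence. Snug is about 12 to 45 N (handle 1 to 3.4 N above the drag); over 80 N (6 N above the drag) crushes the rack.
- rack: White plastic tube rack with capped tubes, 100 x 80 mm (80 along the clamp), 42 mm high (tubes to 55 mm), 0.2 to 0.35 kg, loose on the bed between jaw and fence. Origin: centre of its underside; z up; y along the clamp.
- tip_box: Bystander: blue box of pipette tips 85 x 120 x 49 mm; origin under its centre.
- pipette: Bystander: grey pipette lying on the bench, 230 mm long along its y, 26 mm thick; origin under its middle.
- dishes: Bystander: two stacked clear culture dishes, 91 mm wide, 29 mm high; origin under the centre.
- marker: Bystander: marker pen lying down, 135 mm long along its x, 15 mm thick; origin underneath, 50 mm from its white end.
- reagent: Bystander: amber bottle 66 mm diameter, 120 mm high; origin under its centre.
Things that resemble listed ones, but are neither listed nor needed, are in the scene too. Leave any yellow look-alike of the rack alone.

How it is judged:
By the outcome, as a careful person would: the job done as asked, in the order asked, and still so for the second after the job is handed in, with the robot touching nothing.
It also fails if it takes over 72 s, if anything falls off the work surface, if the arm or the gripper's body presses on something with over 40 N, if the wrist force passes 120 N, or if a joint passes its speed limit or range.

## Robot

A 6-joint arm with a two-finger parallel gripper is mounted at the origin on the work surface. World frame = base frame: x ahead of the robot, y to its left, z up, the work surface at z = 0. Lengths are in mm, angles in rad, forces in N, time in s.
With the tool pointing down it reaches from about 300 to 850 mm from the base axis. Payload 5.4 kg.
Tool frame: the origin (TCP) lies on the centre line of the jaws, within the pads' length; the fingertips stand 14 mm ahead of it and the grasp point (between the pads) lies 5 mm behind it (ctrl.tip_extent is the z of the fingertips in the tool frame, in mm); z points along the fingers, y is the direction in which the jaws open and shut (so a half turn about z gives the same grasp; the last joint's range is limited). The gripper opens to 85 mm and grips with 20 to 120 N. Pads are 22 mm wide; open, the fingers measure 114 mm over their backs; the gripper's body (76 mm by 85 mm) begins 54 mm behind the grasp point. The pads swing forward as they close: fully open they stand 13 mm farther back than shut.
Start: joints at [-1.446, 0.158, 1.597, -0, 1.386, -0.21], TCP at [188.91, -543.065, 245.299] pointing down, gripper open.
Joint ranges: [-2.91, 2.91], [-0.94, 2.29], [0.18, 2.7], [-1.29, 4.43], [0.17, 2.64], [-3, 3]. Speed limits (rad/s): [2.57, 2.57, 3.14, 3.14, 3.14, 3.14].

## Interface

Orientations are given as a 3x3 rotation matrix whose columns are the frame's x, y, z axes.
In Python, from cell import ctrl, vision, ticket gives the robot as it stands. The module is installed in compiled form; this text tells all that it offers.
- The arm moves only by the tool carry_out, never from a script. Its argument "commands" is a list of rows, each a list of 7 numbers: the shift along the tool's x, y, z in cm, then the turn, a rotation vector about the tool's x, y, z in degrees, then the closure in counts, from 0 (fully open) to 255 (shut). In form: [[dx, dy, dz, wx, wy, wz, hand], ...]. A call has exactly 10 rows; each row is the pose to reach, as a shift and turn from the pose commanded when the call began, along the tool's axes at that moment; what a row does not reach only later rows make up. A row lasts 1/8 s, in which the tool goes at most 62.5 mm and 10.7 degrees, less where a joint would pass 70% of its speed; a pose out of reach is approached as far as the arm can. A call with a gripper value outside its range is refused whole. The fingers move at their own pace and stop on an object; "squeeze" is the grip in N (left out, the last holds). Time passes only in rows, so rows that repeat a pose let the fingers close, or fill a call up. It gives the time, the measured TCP pose, the force and the opening at its end, in the units of the state.
- ctrl.observe(): the state, without advancing time (a new reading comes with each control period).
- vision.read_camera(name): name is "side" or "top" or "wrist"; returns a dict with "frame" (420x560x3 uint8, red, green, blue), "range_z" (420x560 float32, mm along the optical axis (not along the pixel's ray), 0 where there is no reading), "mtx" (3x3 intrinsics, pixels), "rvec" (rotation vector, rad) and "tvec" (3), from world to camera coordinates, as OpenCV has them. Camera axes: x right, y down, z forward; pixel columns grow to the right and rows downward; lengths in mm; the calibration is good to about 2 mm. A picture is of the moment at which its call begins.
- ticket.job_done(): hands the job in, once; it reports no verdict.
The state is a dict: "time": time; "joints": joint angles; "qd": joint speeds; "effort": joint torques, N m; "eef_pos": TCP position; "tcp_rot": TCP orientation; "wrist_force": force on the tool from outside, world axes, zero at the start; "torque": the same for the moment, N m; "gripper_width": finger opening in mm.
Only numpy, scipy, OpenCV 4.12 (cv2) and the standard library are available. Lean on these libraries where they do the work, as an engineer would, in place of code of your own. Each camera call takes 0.05 s, during which the arm holds its last target.

## Working session

There is one attempt and no reset: what is moved stays moved. The work goes in short steps, Python scripts to look and compute and a tool call to move; the robot and the scene stay as the last step left them, time stands still between calls to the robot, and variables do not carry over. Pictures are saved under pics/ and viewed, and the job is handed in when it is done.

Besides the shell and the picture viewer there is one more tool, called in YAML: its name, and indented under it one key for each argument. carry_out: Moves the arm, as the interface text tells. Its arguments: {"type":"object","properties":{"commands":{"type":"array","items":{"type":"array","items":{"type":"number"}}},"squeeze":{"type":"number"}},"required":["commands"]}

```bash
mkdir -p pics; ls; cat > h.py <<'E'
import numpy as np,cv2
from cell import ctrl,vision,ticket
def cam(n):
    d=vision.read_camera(n)
    d['R']=cv2.Rodrigues(np.array(d['rvec'],float))[0]; d['t']=np.array(d['tvec'],float).ravel()
    d['C']=-d['R'].T@d['t']; return d
def save(d,f,crop=None,s=1):
    im=d['frame'][:,:,::-1]
    if crop: a,b,c,e=crop; im=im[b:e,a:c]
    cv2.imwrite('pics/'+f,cv2.resize(im,None,fx=s,fy=s,interpolation=cv2.INTER_CUBIC))
def ray(d,u,v,z):
    r=d['R'].T@np.linalg.inv(d['mtx'])@np.array([u,v,1.]); return d['C']+r*(z-d['C'][2])/r[2]
def pts(d):
    Z=d['range_z']; v,u=np.mgrid[0:Z.shape[0],0:Z.shape[1]]
    K=np.linalg.inv(d['mtx']); P=np.stack([u,v,np.ones_like(u)],-1)@K.T*Z[...,None]
    return (P-d['t'])@d['R']
def proj(d,p):
    q=d['mtx']@(d['R']@np.array(p,float)+d['t']); return q[:2]/q[2]
E
python3 - <<'E'
from h import *
for n in ['top','side','wrist']:
    d=cam(n); save(d,n+'0.png'); print(n,d['C'],d['R'][2])
    np.savez(n+'0.npz',**d)
s=ctrl.observe();print({k:np.round(v,3) for k,v in s.items()}, ctrl.tip_extent)
E
```

```text
pics
top [ 447.56440646  133.97472068 1343.75904385] [ 0.08135693  0.01341444 -0.99659475]
side [251.41777181 720.44239713 847.11616006] [ 0.30297636 -0.58744485 -0.75040913]
wrist [ 257.03607321 -517.59864384  372.45373042] [-0.27004616 -0.09247325 -0.95839646]
{'time': np.float64(0.15), 'joints': array([-1.446,  0.159,  1.598,  0.   ,  1.386, -0.21 ]), 'qd': array([ 0.002, -0.003, -0.002, -0.   , -0.   , -0.002]), 'effort': array([-0.0000e+00, -3.9638e+01, -3.3179e+01, -0.0000e+00,  5.0000e-03,
       -0.0000e+00]), 'eef_pos': array([ 188.85 , -542.635,  244.544]), 'tcp_rot': array([[ 0.944,  0.329, -0.   ],
       [ 0.329, -0.944,  0.001],
       [ 0.   , -0.001, -1.   ]]), 'wrist_force': array([ 0.803, -0.11 ,  0.149]), 'torque': array([ 0.054, -0.063,  0.031]), 'gripper_width': np.float64(85.548)} 14.0
```

View pics/top0.png

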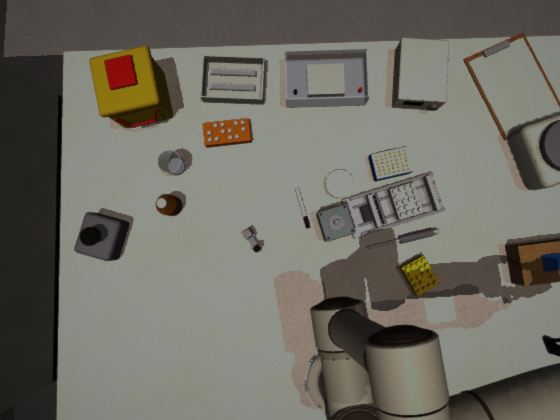

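View pics/side0.png

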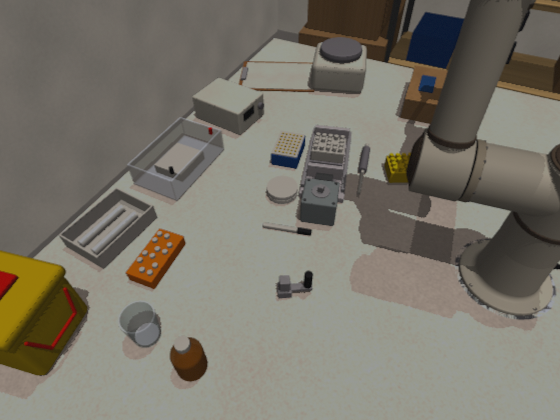

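View pics/wrist0.png

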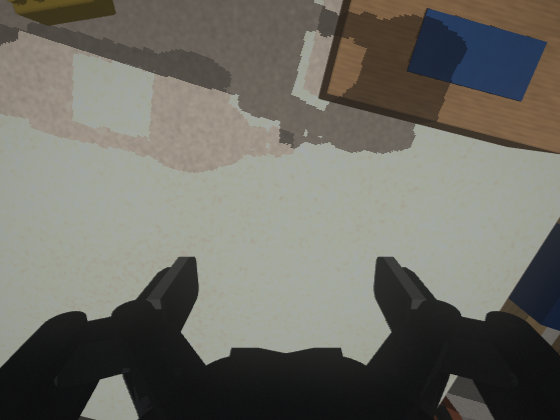

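The top view shows the crank at about (251,237) with its black handle at (257,248). The gear case with the shaft is at (336,222), the white rack at (406,200) and the fence near (436,190). The yellow look-alike rack is at (420,274). The side view shows the crank boss at (286,284) and handle at (308,279). Next I'll enlarge these and measure.

```bash
python3 - <<'E'
from h import *
t=dict(np.load('top0.npz')); s=dict(np.load('side0.npz'))
save(t,'t_cr.png',(225,210,375,260),5); save(s,'s_cr.png',(260,120,370,310),3)
for nm,d,px in [('top',t,[(251,233),(247,233),(257,248),(336,222),(325,215),(406,200),(436,190)]),('side',s,[(286,279),(308,275),(320,189),(308,279)])]:
    P=pts(d)
    for u,v in px: print(nm,u,v,P[v,u].round(1))
E
```

```text
top 251 233 [467.2 266.8  55.4]
top 247 233 [467.4 278.7  59.7]
top 257 248 [420.8 247.9  69.3]
top 336 222 [492.6   7.6 101.9]
top 325 215 [515.5  38.1  80.8]
top 406 200 [ 555.3 -211.7   71.5]
top 436 190 [ 589.3 -323.3   17.3]
side 286 279 [463.2 279.   60.5]
side 308 275 [419.1 255.2  74.6]
side 320 189 [493.6  11.6  98.6]
side 308 279 [416.1 261.3  68.5]
```

View pics/t_cr.png

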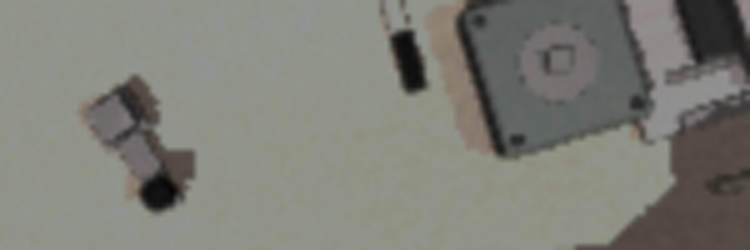

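View pics/s_cr.png

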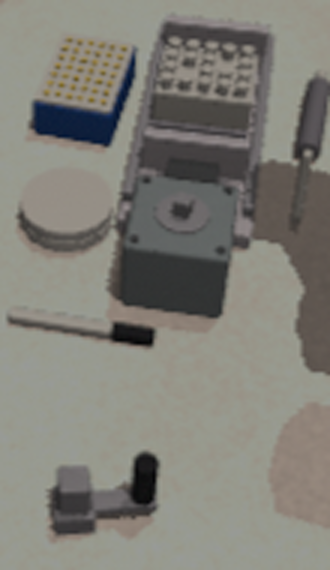

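```bash
python3 - <<'E'
from h import *
t=dict(np.load('top0.npz')); s=dict(np.load('side0.npz'))
for nm,d in (('top',t),('side',s)):
    P=pts(d); f=d['frame'].astype(int)
    for name,c,r,lo,hi in [('boss',(463,277),30,48,66),('handle',(419,253),25,60,85),('case',(495,10),75,76,92),('shaft',(495,10),20,96,112)]:
        m=(np.hypot(P[...,0]-c[0],P[...,1]-c[1])<r)&(P[...,2]>lo)&(P[...,2]<hi)
        q=P[m]; rr=cv2.minAreaRect(q[:,:2].astype(np.float32)) 
        print(nm,name,m.sum(),np.median(q,0).round(1),rr)
E
```

```text
top boss 61 [467.4 279.3  56.8] ((466.81451416015625, 280.21905517578125), (23.622699737548828, 23.69988250732422), 29.45750617980957)
top handle 35 [420.5 250.7  75. ] ((419.501953125, 251.01809692382812), (17.32662582397461, 15.282618522644043), 87.50196838378906)
top case 931 [493.1   6.7  82.5] ((493.2955322265625, 5.583251953125), (94.97927856445312, 94.54924774169922), 15.703214645385742)
top shaft 25 [492.4   4.7 102.9] ((492.447265625, 4.74613094329834), (12.718811988830566, 12.066990852355957), 86.91334533691406)
side boss 121 [466.7 284.   59.5] ((467.0633239746094, 281.5718688964844), (23.125946044921875, 26.12329864501953), 26.454858779907227)
side handle 75 [420.5 255.6  75.4] ((420.57977294921875, 253.5405731201172), (18.571237564086914, 18.290122985839844), 88.25334930419922)
side case 901 [490.5  16.1  85.3] ((494.7174377441406, 7.184593200683594), (94.89637756347656, 97.72019958496094), 15.469366073608398)
side shaft 36 [495.2   8.8 103.9] ((495.1350402832031, 6.602827072143555), (17.275020599365234, 14.730427742004395), 84.58901977539062)
```

carry_out:
  commands:
    - [3.8, -4.9, 0, 0, 0, -1, 0]
    - [7.6, -9.8, 0, 0, 0, -2, 0]
    - [11.4, -14.7, 0, 0, 0, -3, 0]
    - [15.2, -19.6, 0, 0, 0, -4, 0]
    - [19, -24.5, 0, 0, 0, -5, 0]
    - [22.8, -29.4, 0, 0, 0, -6, 0]
    - [26.6, -34.3, 0, 0, 0, -7, 0]
    - [30.4, -39.2, 0, 0, 0, -8, 0]
    - [34.2, -44.1, 0, 0, 0, -10, 0]
    - [38, -49, 0, 0, 0, -11.6, 0]
  squeeze: 40

```text
time: 1.4
eef_pos: [387.1, 46.7, 245.5]
tcp_rot: [[0.859, 0.513, 0.001], [0.513, -0.859, -0.0], [0.001, 0.001, -1.0]]
wrist_force: [0.8, -0.9, 0.6]
gripper_width: 85.8
```

```bash
python3 - <<'E'
from h import *
s=ctrl.observe();p=np.array(s['eef_pos']);R=np.array(s['tcp_rot']);print(s['time'],p,R.round(3),s['joints'])
print(R.T@(np.array([466.8,280.5,190])-p)/10)
E
```

```text
1.4 [387.06914159  46.67489673 245.48569309] [[ 0.859  0.513  0.001]
 [ 0.513 -0.859 -0.   ]
 [ 0.001  0.001 -1.   ]] [-1.92428475e-01 -3.60893605e-01  2.07622428e+00 -2.16055778e-04
  1.42492139e+00  8.40051726e-01]
[ 18.82923293 -15.99312635   5.54782885]
```

carry_out:
  commands:
    - [4, -3.4, 1, 0, 0, 0, 0]
    - [8, -6.8, 2, 0, 0, 0, 0]
    - [12, -10.2, 3, 0, 0, 0, 0]
    - [15.5, -13.2, 4, 0, 0, 0, 0]
    - [18.8, -16, 5, 0, 0, 0, 0]
    - [18.8, -16, 5.5, 0, 0, 0, 0]
    - [18.8, -16, 5.5, 0, 0, 0, 0]
    - [18.8, -16, 5.5, 0, 0, 0, 0]
    - [18.8, -16, 5.5, 0, 0, 0, 0]
    - [18.8, -16, 5.5, 0, 0, 0, 0]

```text
time: 2.65
eef_pos: [466.6, 277.8, 190.7]
tcp_rot: [[0.86, 0.511, 0.001], [0.511, -0.86, 0.0], [0.001, 0.0, -1.0]]
wrist_force: [0.7, 0.0, 0.0]
gripper_width: 85.4
```

```bash
python3 - <<'E'
from h import *
s=ctrl.observe();p=np.array(s['eef_pos']);R=np.array(s['tcp_rot']);print(s['time'],p,s['joints'].round(2))
d=cam('wrist');save(d,'w1.png');np.savez('w1.npz',**d)
P=pts(d)
for name,c,r,lo,hi in [('boss',(467,280),30,50,66),('handle',(420,252),25,68,85)]:
    m=(np.hypot(P[...,0]-c[0],P[...,1]-c[1])<r)&(P[...,2]>lo)&(P[...,2]<hi)
    q=P[m]
    if len(q): print(name,m.sum(),np.median(q,0).round(1),cv2.minAreaRect(q[:,:2].astype(np.float32)))
E
```

```text
2.65 [466.59954383 277.84991528 190.73442469] [0.31 0.12 1.75 0.   1.27 1.35]
boss 702 [467.2 283.   57.3] ((466.49053955078125, 282.5628967285156), (24.571094512939453, 22.858055114746094), 30.367717742919922)
handle 373 [420.5 255.2  73.6] ((419.4967041015625, 254.87962341308594), (19.0150146484375, 18.968034744262695), 70.82014465332031)
```

View pics/w1.png

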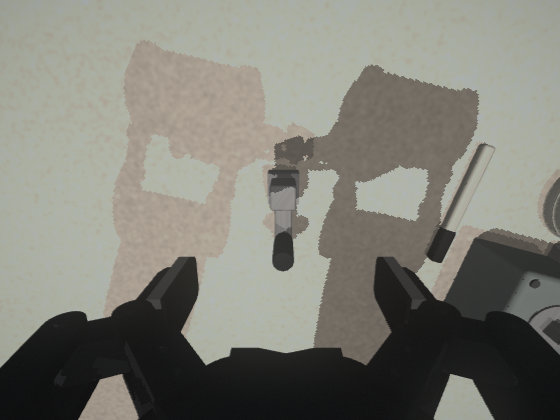

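carry_out:
  commands:
    - [0.2, -0.3, 3, 0, 0, 0, 0]
    - [0.2, -0.3, 6, 0, 0, 0, 60]
    - [0.2, -0.3, 9, 0, 0, 0, 100]
    - [0.2, -0.3, 12, 0, 0, 0, 100]
    - [0.2, -0.3, 13.8, 0, 0, 0, 100]
    - [0.2, -0.3, 14.8, 0, 0, 0, 100]
    - [0.2, -0.3, 14.8, 0, 0, 0, 100]
    - [0.2, -0.3, 14.8, 0, 0, 0, 255]
    - [0.2, -0.3, 14.8, 0, 0, 0, 255]
    - [0.2, -0.3, 14.8, 0, 0, 0, 255]
  squeeze: 60

```text
time: 3.95
eef_pos: [467.7, 282.2, 43.6]
tcp_rot: [[0.859, 0.512, 0.002], [0.512, -0.859, 0.001], [0.003, 0.001, -1.0]]
wrist_force: [0.2, -0.4, 5.2]
gripper_width: 23.0
```

```bash
python3 - <<'E'
from h import *
s=ctrl.observe();print(s['time'],s['eef_pos'],s['joints'].round(2),s['gripper_width'],s['wrist_force'])
d=cam('wrist');save(d,'w2.png')
E
```

```text
3.95 [467.73807297 282.19898044  43.60558955] [ 0.32  0.33  1.82 -0.    0.98  1.36] 22.992786812714233 [ 0.2489128  -0.4297148   5.24717053]
```

View pics/w2.png

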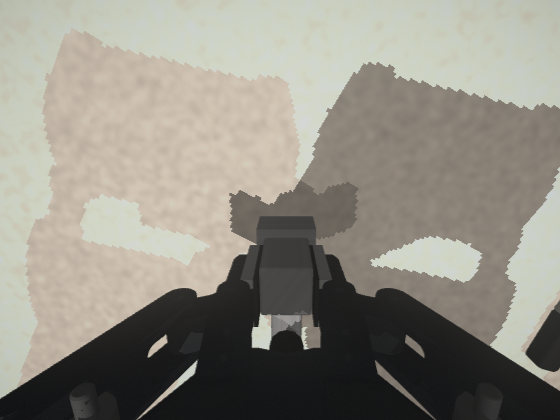

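carry_out:
  commands:
    - [0, 0, -1.5, 0, 0, 0, 255]
    - [0, 0, -4, 0, 0, 0, 255]
    - [0, 0, -7, 0, 0, 0, 255]
    - [0, 0, -10, 0, 0, 0, 255]
    - [0, 0, -13, 0, 0, 0, 255]
    - [0, 0, -16, 0, 0, 0, 255]
    - [0, 0, -17.5, 0, 0, 0, 255]
    - [0, 0, -17.5, 0, 0, 0, 255]
    - [0, 0, -17.5, 0, 0, 0, 255]
    - [0, 0, -17.5, 0, 0, 0, 255]

```text
time: 5.25
eef_pos: [465.8, 281.6, 215.7]
tcp_rot: [[0.859, 0.512, -0.003], [0.512, -0.859, -0.001], [-0.003, -0.001, -1.0]]
wrist_force: [-0.1, -0.4, -2.5]
gripper_width: 22.8
```

```bash
python3 - <<'E'
from h import *
s=ctrl.observe();p=np.array(s['eef_pos']);R=np.array(s['tcp_rot']);print(s['time'],p,s['joints'].round(2),s['gripper_width'],s['wrist_force'])
for n in ('wrist','top','side'):
    d=cam(n);np.savez(n+'3.npz',**d);save(d,n+'3.png')
    P=(pts(d)-p)@R; 
    m=(abs(P[...,0])<20)&(abs(P[...,1])<14)&(P[...,2]>-22)&(P[...,2]<-8); q=P[m]
    if len(q)>5: print(n,m.sum(),q.min(0).round(1),q.max(0).round(1),np.median(q,0).round(1))
    m=(P[...,0]<-40)&(P[...,0]>-72)&(abs(P[...,1])<14)&(P[...,2]>-40)&(P[...,2]<-20); q=P[m]
    if len(q)>5: print(n,'handle',m.sum(),q.min(0).round(1),q.max(0).round(1),np.median(q,0).round(1))
E
```

```text
5.25 [465.8039446  281.57390696 215.71969852] [0.32 0.11 1.72 0.   1.32 1.36] 22.789112033484443 [-0.07914704 -0.38867137 -2.45789042]
wrist 3190 [-12.6 -14.  -22. ] [11.9 13.9 -8. ] [  2.5  -0.8 -13.7]
top handle 11 [-62.9  -7.7 -33.4] [-49.8  -2.8 -26.7] [-55.8  -5.5 -30.6]
side handle 99 [-63.8 -10.1 -35.1] [-45.5  10.8 -20.1] [-54.2  -3.1 -32.2]
```

View pics/wrist3.png

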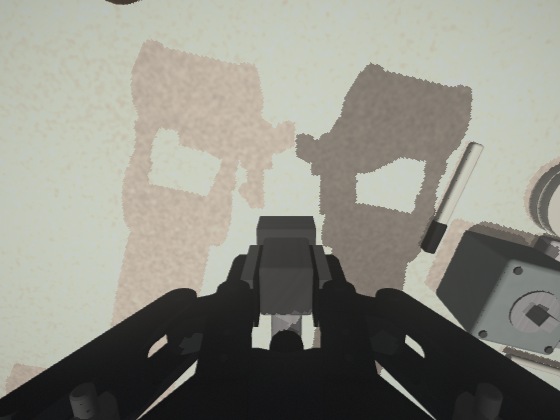

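View pics/side3.png

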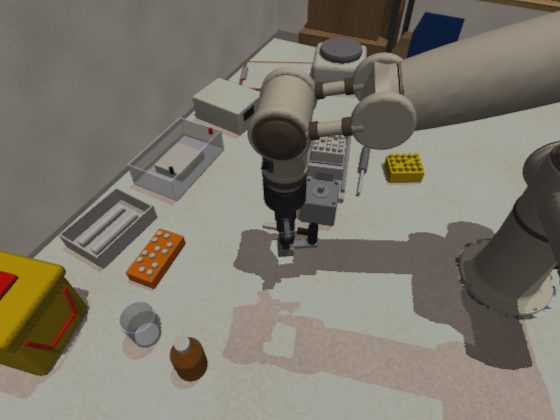

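```bash
python3 - <<'E'
from h import *
d=dict(np.load('wrist3.npz'));P=pts(d)
m=(np.hypot(P[...,0]-494,P[...,1]-7)<25)&(P[...,2]>96)&(P[...,2]<110);q=P[m]
print(m.sum(),np.median(q,0),cv2.minAreaRect(q[:,:2].astype(np.float32)))
save(d,'w3c.png',(460,220,560,350),5)
m=(np.hypot(P[...,0]-494,P[...,1]-7)<80)&(P[...,2]>76)&(P[...,2]<92);print(np.median(P[m],0))
p=np.array([465.8,281.6,215.7]);a=np.radians(30.8)
R=np.array([[np.cos(a),np.sin(a),0],[np.sin(a),-np.cos(a),0],[0,0,-1]])
print(R.T@(np.array([494.2,7,215])-p)/10)
E
```

```text
300 [493.03441051  11.37527382 102.13554893] ((492.7901611328125, 7.84265661239624), (14.133934020996094, 16.765520095825195), 0.09416620433330536)
[487.79086975  24.75284509  82.55988129]
[-11.62125096  25.04124051   0.07      ]
```

View pics/w3c.png

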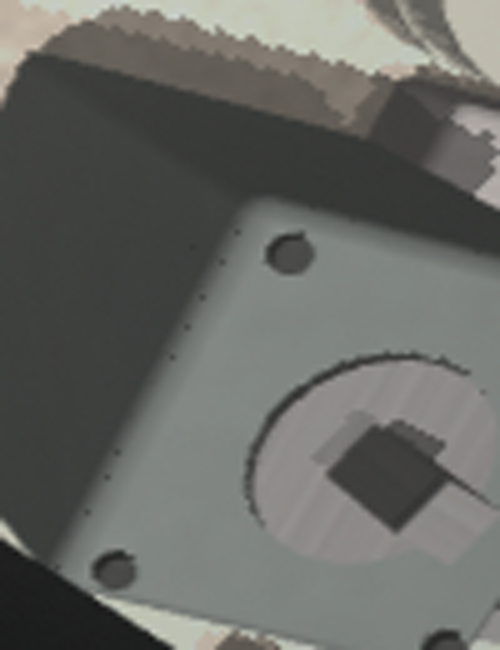

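```bash
python3 - <<'E'
from h import *
d=dict(np.load('wrist3.npz'))
c=[(536.4,304.8),(525.6,315),(539.6,326.4),(550.4,315.6)]
q=np.array([ray(d,u-.4,v-.4,103) for u,v in c]);print(q.round(1),q.mean(0))
for i in range(4):
    e=q[(i+1)%4]-q[i];print(np.hypot(*e[:2]),np.degrees(np.arctan2(e[1],e[0])))
E
```

```text
[[502.4  34.8 103. ]
 [489.1  35.5 103. ]
 [486.5  15.1 103. ]
 [500.5  15.1 103. ]] [494.62637667  25.15000525 103.        ]
13.368545515085163 176.88464735972582
20.589337842552432 -97.25538573574909
14.031727377477543 -0.0739687977814502
19.809073274191928 84.44557050488149
```

carry_out:
  commands:
    - [-1.5, 2.2, 0, 0, 0, 4, 255]
    - [-3.4, 5, 0, 0, 0, 8, 255]
    - [-5.5, 8, 0, 0, 0, 12, 255]
    - [-7.5, 11, 0, 0, 0, 17, 255]
    - [-9.5, 14, 0, 0, 0, 21, 255]
    - [-11.6, 17, 0, 0, 0, 26, 255]
    - [-13.6, 20, 0, 0, 0, 30, 255]
    - [-15.4, 22.5, 0, 0, 0, 34, 255]
    - [-15.4, 22.5, 0, 0, 0, 34, 255]
    - [-15.4, 22.5, 0, 0, 0, 34, 255]

```text
time: 6.65
eef_pos: [449.4, 10.1, 217.2]
tcp_rot: [[0.998, -0.056, -0.0], [-0.056, -0.998, 0.001], [-0.0, -0.001, -1.0]]
wrist_force: [-0.2, 0.7, -3.3]
gripper_width: 23.4
```

```bash
python3 - <<'E'
from h import *
s=ctrl.observe();p=np.array(s['eef_pos']);R=np.array(s['tcp_rot']);print(s['time'],p,s['joints'].round(2),s['gripper_width'],s['wrist_force'])
d=cam('wrist');np.savez('w4.npz',p=p,R_=R,**d);save(d,'w4.png');save(d,'w4c.png',(220,60,360,220),4)
P=pts(d)
m=(np.hypot(P[...,0]-494,P[...,1]-7)<25)&(P[...,2]>99)&(P[...,2]<108);q=P[m]
print(m.sum(),np.median(q,0),cv2.minAreaRect(q[:,:2].astype(np.float32)))
print(proj(d,(494,7,103)))
E
```

```text
6.65 [449.39400003  10.13665589 217.17786678] [-0.25 -0.15  1.97  0.    1.33  1.38] 23.39694505653425 [-0.19643157  0.74483912 -3.2675537 ]
313 [492.85198888   7.69354618 102.43509467] ((492.75286865234375, 7.622766494750977), (14.143890380859375, 14.008517265319824), 0.4407881796360016)
[288.07104686 151.75260819]
```

View pics/w4.png

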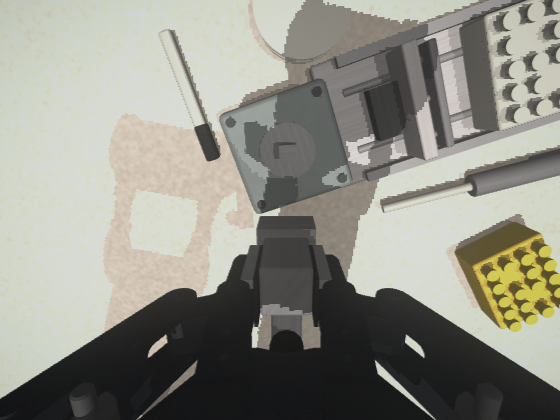

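View pics/w4c.png

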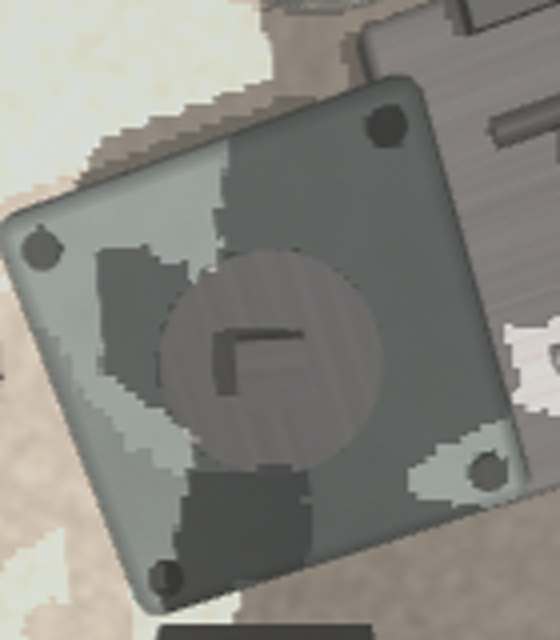

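```bash
python3 - <<'E'
from h import *
d=dict(np.load('w4.npz'));p,R=d['p'],d['R_'];P=(pts(d)-p)@R
m=(abs(P[...,0])<16)&(abs(P[...,1])<13)&(P[...,2]>-17)&(P[...,2]<-12);q=P[m]
print(m.sum(),np.median(q,0),cv2.minAreaRect(q[:,:2].astype(np.float32)),q.min(0),q.max(0))
# x extent in central strip, y extent beyond pads
c=q[abs(q[:,1])<8];print('x',c[:,0].min(),c[:,0].max())
m=(P[...,2]>-8)&(P[...,2]<45)&(abs(P[...,1])<25)&(P[...,0]>8)&(P[...,0]<24);q=P[m]
print(q.min(0),q.max(0)); 
h=q[q[:,2]>20]; print('hub',h.min(0),h.max(0))
b=np.array([-0.3,0,0]);tgt=np.array([492.8,7.65,p[2]])
print((R.T@(tgt-p))/10)
E
```

```text
2644 [  0.13304157  -1.06795586 -13.81346915] ((-1.1309680938720703, 0.02283477783203125), (25.98226547241211, 24.54241371154785), 89.92059326171875) [-13.41305068 -12.98448377 -16.92002127] [ 11.14696489  12.99766839 -12.00611925]
x -13.41305068008617 11.146964885823532
[  8.02262634 -19.45973639  -7.99623935] [15.21353599 16.91293011 44.43417434]
hub [  8.02262634 -17.24122545  20.12109484] [15.21353599 14.74193367 44.43417434]
[ 4.34771187e+00  6.57728854e-03 -1.06185877e-03]
```

carry_out:
  commands:
    - [1.5, 0, 0, 0, 0, -1.2, 255]
    - [3, 0.1, 0, 0, 0, -2.4, 255]
    - [4.46, 0.1, 0, 0, 0, -3.6, 255]
    - [4.46, 0.1, 1.5, 0, 0, -3.6, 255]
    - [4.46, 0.1, 3.5, 0, 0, -3.6, 255]
    - [4.46, 0.1, 5, 0, 0, -3.6, 255]
    - [4.46, 0.1, 6, 0, 0, -3.6, 255]
    - [4.46, 0.1, 6.4, 0, 0, -3.6, 255]
    - [4.46, 0.1, 6.5, 0, 0, -3.6, 255]
    - [4.46, 0.1, 6.5, 0, 0, -3.6, 255]

```text
time: 7.95
eef_pos: [494.3, 6.1, 152.9]
tcp_rot: [[1.0, 0.007, 0.001], [0.007, -1.0, -0.0], [0.001, 0.0, -1.0]]
wrist_force: [0.5, 0.4, -2.0]
gripper_width: 23.3
```

```bash
python3 - <<'E'
from h import *
s=ctrl.observe();p=np.array(s['eef_pos']);R=np.array(s['tcp_rot']);print(s['time'],p,R[:,0],s['wrist_force'],s['torque'])
d=cam('side');save(d,'s5.png',(240,120,380,240),5);d=cam('top');save(d,'t5.png',(280,160,450,280),4)
E
```

```text
7.95 [494.34839239   6.13521288 152.86410127] [0.99997747 0.00662538 0.00107929] [ 0.46150228  0.35312812 -2.01879483] [-0.00389738 -0.01857019  0.00049682]
```

View pics/s5.png

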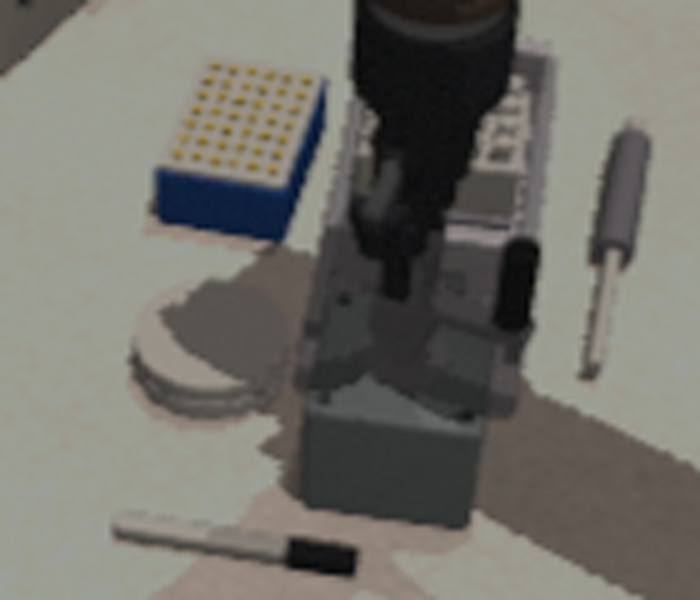

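carry_out:
  commands:
    - [0, 0, 0.1, 0, 0, 0, 255]
    - [0, 0, 0.2, 0, 0, 0, 255]
    - [0, 0, 0.3, 0, 0, 0, 255]
    - [0, 0, 0.4, 0, 0, 0, 255]
    - [0, 0, 0.5, 0, 0, 0, 255]
    - [0, 0, 0.6, 0, 0, 0, 255]
    - [0, 0, 0.65, 0, 0, 0, 255]
    - [0, 0, 0.7, 0, 0, 0, 255]
    - [0, 0, 0.75, 0, 0, 0, 255]
    - [0, 0, 0.75, 0, 0, 0, 255]

```text
time: 9.3
eef_pos: [493.9, 6.3, 144.8]
tcp_rot: [[1.0, 0.007, -0.0], [0.007, -1.0, 0.0], [-0.0, -0.0, -1.0]]
wrist_force: [-0.2, -0.5, -2.6]
gripper_width: 23.1
```

carry_out:
  commands:
    - [0, 0, 0.1, 0, 0, 0, 255]
    - [0, 0, 0.15, 0, 0, 0, 255]
    - [0, 0, 0.2, 0, 0, 0, 255]
    - [0, 0, 0.25, 0, 0, 0, 255]
    - [0, 0, 0.3, 0, 0, 0, 255]
    - [0, 0, 0.35, 0, 0, 0, 255]
    - [0, 0, 0.4, 0, 0, 0, 255]
    - [0, 0, 0.45, 0, 0, 0, 255]
    - [0, 0, 0.5, 0, 0, 0, 255]
    - [0, 0, 0.5, 0, 0, 0, 255]

```text
time: 10.55
eef_pos: [493.9, 6.3, 139.7]
tcp_rot: [[1.0, 0.007, -0.0], [0.007, -1.0, 0.0], [-0.0, -0.0, -1.0]]
wrist_force: [0.1, -0.6, -2.2]
gripper_width: 23.1
```

No resistance at 7 mm past the shaft top, so it is going on. I'll continue down to just above the bearing face at about TCP z 128.6.

carry_out:
  commands:
    - [0, 0, 0.15, 0, 0, 0, 255]
    - [0, 0, 0.3, 0, 0, 0, 255]
    - [0, 0, 0.45, 0, 0, 0, 255]
    - [0, 0, 0.6, 0, 0, 0, 255]
    - [0, 0, 0.75, 0, 0, 0, 255]
    - [0, 0, 0.85, 0, 0, 0, 255]
    - [0, 0, 0.95, 0, 0, 0, 255]
    - [0, 0, 1.05, 0, 0, 0, 255]
    - [0, 0, 1.1, 0, 0, 0, 255]
    - [0, 0, 1.15, 0, 0, 0, 255]

```text
time: 11.8
eef_pos: [494.0, 6.2, 128.6]
tcp_rot: [[1.0, 0.007, 0.0], [0.007, -1.0, -0.0], [0.0, 0.0, -1.0]]
wrist_force: [-1.1, 0.4, 1.4]
gripper_width: 23.2
```

carry_out:
  commands:
    - [0, 0, 0.05, 0, 0, 0, 255]
    - [0, 0, 0.05, 0, 0, 0, 0]
    - [0, 0, 0.05, 0, 0, 0, 0]
    - [0, 0, 0.05, 0, 0, 0, 0]
    - [0, 0, 0.05, 0, 0, 0, 0]
    - [0, 0, -1, 0, 0, 0, 0]
    - [0, 0, -4, 0, 0, 0, 0]
    - [0, 0, -8, 0, 0, 0, 0]
    - [-2, 0, -9, 0, 0, 0, 0]
    - [-2, 0, -9, 0, 0, 0, 0]

```text
time: 13.05
eef_pos: [474.3, 6.0, 220.0]
tcp_rot: [[1.0, 0.007, 0.003], [0.007, -1.0, -0.001], [0.003, 0.001, -1.0]]
wrist_force: [0.4, 1.0, -0.4]
gripper_width: 85.5
```

```bash
python3 - <<'E'
from h import *
s=ctrl.observe();p=np.array(s['eef_pos']);R=np.array(s['tcp_rot']);print(s['time'],p,s['joints'].round(2),R[:,0],s['wrist_force'],s['torque'])
for n in ('wrist','side','top'):
    d=cam(n);save(d,n+'6.png');np.savez(n+'6.npz',**d);P=pts(d)
    for name,c,r,lo,hi in [('boss',(494,6),22,138,150),('handle',(439,6),18,153,170)]:
        m=(np.hypot(P[...,0]-c[0],P[...,1]-c[1])<r)&(P[...,2]>lo)&(P[...,2]<hi);q=P[m]
        if len(q)>5: print(n,name,m.sum(),np.median(q,0).round(1),cv2.minAreaRect(q[:,:2].astype(np.float32)))
E
```

```text
13.05 [474.29922062   6.01598517 220.00332037] [-0.24 -0.09  1.9   0.    1.33  1.32] [0.99997354 0.0065561  0.00315186] [ 0.44343818  1.01887554 -0.43404193] [0.01939308 0.01241897 0.02288823]
wrist boss 1121 [493.4   7.2 142.3] ((492.6833801269531, 7.550222396850586), (24.08907127380371, 23.84414291381836), 1.0052189826965332)
wrist handle 601 [439.4   6.8 158.6] ((438.2570495605469, 6.788937568664551), (19.161354064941406, 18.999435424804688), 52.37316131591797)
side boss 80 [494.3   9.5 144.7] ((494.4892883300781, 6.952872276306152), (27.057546615600586, 23.84732437133789), 88.25309753417969)
side handle 50 [439.4   9.  161.2] ((439.3042907714844, 6.810378551483154), (18.11642837524414, 16.811378479003906), 56.850486755371094)
top handle 21 [436.2   6.7 158. ] ((434.97760009765625, 4.165309906005859), (17.241321563720703, 8.494691848754883), 88.64594268798828)
```

View pics/wrist6.png

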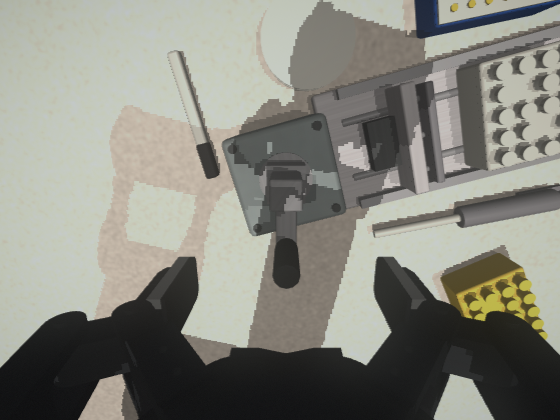

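View pics/side6.png

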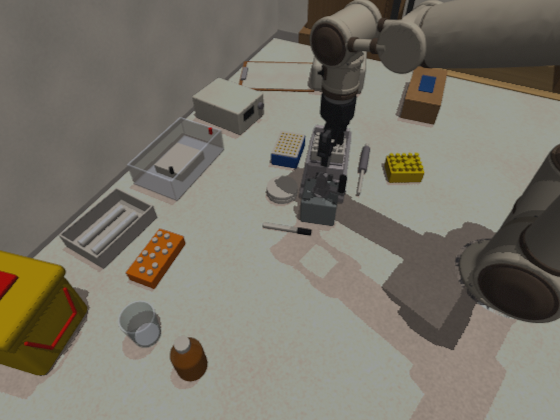

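```bash
cat > clampm.py <<'E'
from h import *
a=np.radians(15.7); C=np.array([494,6.3])
def prof(d,label):
    P=pts(d); D=P[...,:2]-C
    s=D@np.array([np.sin(a),-np.cos(a)]); l=D@np.array([np.cos(a),np.sin(a)])
    z=P[...,2]; m=(abs(l)<45)&(s>60)&(s<330)&(d['range_z']>0)
    out=[]
    for k in range(60,330,3):
        w=m&(s>=k)&(s<k+3)
        if w.sum()>3: out.append('%d:%.0f/%.0f'%(k,np.median(z[w]),np.percentile(z[w],90)))
    print(label,' '.join(out))
if __name__=='__main__':
    for n in ('top6','side6','top0'): prof(dict(np.load(n+'.npz')),n)
E
python3 clampm.py
python3 - <<'E'
from h import *
d=dict(np.load('top0.npz'));save(d,'t7.png',(310,165,450,245),5)
E
```

```text
top6 60:527/531 99:21/22 102:17/22 105:19/23 108:20/25 111:23/26 114:19/21 117:46/63 120:63/65 123:64/66 126:62/65 129:64/68 141:45/59 144:59/63 147:59/61 159:20/22 162:20/24 165:21/23 168:21/23 171:20/22 174:19/24 177:20/23 180:19/25 183:20/24 186:19/32 189:42/61 192:61/65 195:66/76 198:73/77 201:72/77 204:71/76 207:63/73 210:62/64 213:62/75 216:65/76 219:71/77 222:69/76 225:64/75 228:62/65 231:62/72 234:64/77 237:70/76 240:73/77 243:67/75 246:61/65 249:61/64 252:66/75 255:73/76 258:73/77 261:74/76 264:65/74 267:60/62 282:20/24 285:19/24 288:20/24 291:20/23 294:19/22 297:20/23 300:19/24 303:21/23 306:19/41 309:39/58 312:58/61 315:61/64 318:60/63 321:59/63 324:58/58
side6 90:44/45 93:44/45 99:43/44 102:43/45 105:44/45 108:28/43 111:41/51 114:45/63 117:52/65 120:54/68 123:68/69 126:68/70 129:67/69 132:66/67 141:62/64 144:62/65 147:63/64 186:52/64 189:43/60 192:53/67 195:69/78 198:69/79 201:78/79 204:72/79 210:75/79 213:76/79 216:74/79 219:74/78 225:67/76 234:73/79 243:72/77 252:70/74 258:77/78 309:53/63 312:54/62 315:64/66 318:63/65
top0 60:19/22 63:19/22 66:19/23 69:19/22 72:19/22 75:20/23 78:20/24 81:21/25 84:20/22 87:20/25 90:25/42 93:38/43 96:34/42 99:36/42 102:37/44 105:36/44 108:36/41 111:37/41 114:38/43 117:48/64 120:65/67 123:65/68 126:66/68 129:64/68 138:43/46 141:45/60 144:60/63 147:59/61 150:57/57 159:21/23 162:20/23 165:20/23 168:19/25 171:18/24 174:20/24 177:19/23 180:19/22 183:20/24 186:19/23 189:42/60 192:62/71 195:63/77 198:74/77 201:73/77 204:73/77 207:64/72 210:62/65 213:63/74 216:67/76 219:67/75 222:72/77 225:64/74 228:62/67 231:62/73 234:63/74 237:70/76 240:72/78 243:70/75 246:60/64 249:62/74 252:63/76 255:73/77 258:73/76 261:73/76 264:63/74 267:59/64 282:20/23 285:19/24 288:21/23 291:19/23 294:19/22 297:20/23 300:20/22 303:20/23 306:21/33 309:40/59 312:59/62 315:60/63 318:60/64 321:60/63 324:56/57
```

View pics/t7.png

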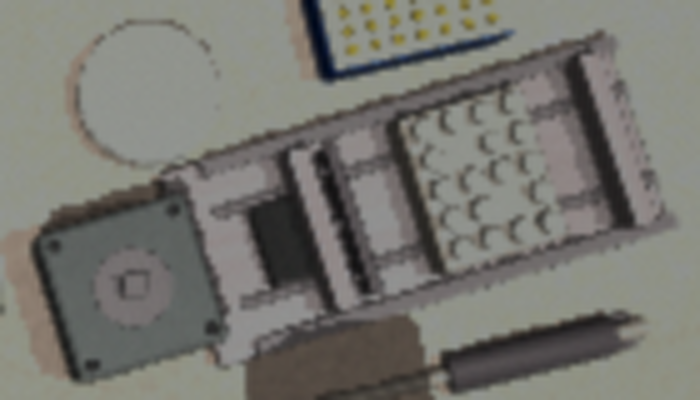

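carry_out:
  commands:
    - [-2, 0, 0, 0, 0, 0, 0]
    - [-3.5, 0, 0, 0, 0, 0, 0]
    - [-3.5, 0, 3, 0, 0, 0, 60]
    - [-3.5, 0, 6, 0, 0, 0, 100]
    - [-3.5, 0, 8, 0, 0, 0, 100]
    - [-3.5, 0, 8.9, 0, 0, 0, 100]
    - [-3.5, 0, 8.9, 0, 0, 0, 100]
    - [-3.5, 0, 8.9, 0, 0, 0, 255]
    - [-3.5, 0, 8.9, 0, 0, 0, 255]
    - [-3.5, 0, 8.9, 0, 0, 0, 255]
  squeeze: 40

```text
time: 14.45
eef_pos: [439.5, 5.7, 130.2]
tcp_rot: [[1.0, 0.007, 0.002], [0.007, -1.0, -0.0], [0.002, 0.0, -1.0]]
wrist_force: [-0.6, -0.1, 3.3]
gripper_width: 19.2
```

```bash
python3 - <<'E'
from h import *
s=ctrl.observe();p=np.array(s['eef_pos']);print(s['time'],p,s['gripper_width'],s['wrist_force'])
d=cam('side');save(d,'s8.png',(270,120,380,240),5)
# circle rows, tool x=(1,.007), y=(.007,-1): from angle 180.7 clockwise
t0=180.6
for step in (12,):
  for i in range(1,11):
    th=np.radians(t0-step*i);th0=np.radians(t0)
    w=55*np.array([np.cos(th)-np.cos(th0),np.sin(th)-np.sin(th0)])
    print(i,(w@[1,.007]/10).round(2),(w@[.007,-1]/10).round(2))
E
```

```text
14.45 [439.54495344   5.69827036 130.16202211] 19.157753826788234 [-0.62190072 -0.05467059  3.29814221]
1 0.12 -1.14
2 0.47 -2.24
3 1.04 -3.24
4 1.81 -4.09
5 2.73 -4.77
6 3.78 -5.24
7 4.91 -5.49
8 6.06 -5.49
9 7.18 -5.26
10 8.23 -4.79
```

View pics/s8.png

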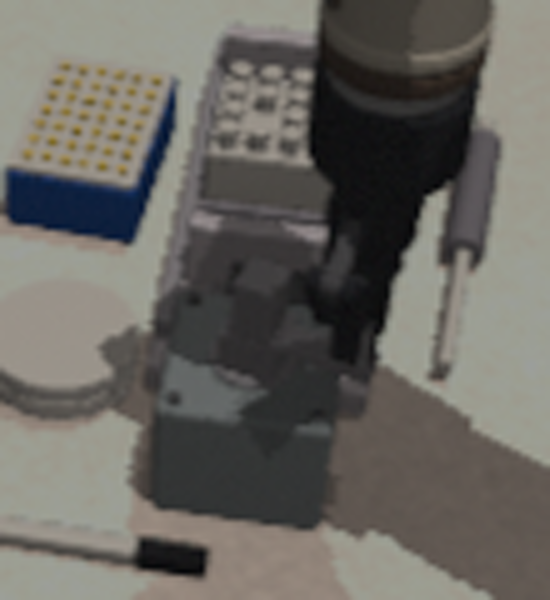

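carry_out:
  commands:
    - [0.12, -1.14, 0, 0, 0, 0, 255]
    - [0.47, -2.24, 0, 0, 0, 0, 255]
    - [1.04, -3.24, 0, 0, 0, 0, 255]
    - [1.81, -4.09, 0, 0, 0, 0, 255]
    - [2.73, -4.77, 0, 0, 0, 0, 255]
    - [3.78, -5.24, 0, 0, 0, 0, 255]
    - [4.91, -5.49, 0, 0, 0, 0, 255]
    - [6.06, -5.49, 0, 0, 0, 0, 255]
    - [7.18, -5.26, 0, 0, 0, 0, 255]
    - [8.23, -4.79, 0, 0, 0, 0, 255]

```text
time: 15.75
eef_pos: [520.5, 55.5, 129.8]
tcp_rot: [[1.0, 0.008, -0.003], [0.008, -1.0, 0.001], [-0.003, -0.001, -1.0]]
wrist_force: [-5.7, -0.0, 9.5]
gripper_width: 19.0
```

```bash
cat > st.py <<'E'
from h import *
import sys
s=ctrl.observe();p=np.array(s['eef_pos']);f=np.array(s['wrist_force']);d=p[:2]-[494.0,6.2]
th=np.arctan2(d[1],d[0]);tg=np.array([np.sin(th),-np.cos(th)]);rd=d/np.hypot(*d)
print('t',s['time'],'th %.1f r %.1f z %.1f'%(np.degrees(th),np.hypot(*d),p[2]),'Ftan(resist) %.1f Frad %.1f Fz %.1f'%(-f[:2]@tg,f[:2]@rd,f[2]),s['gripper_width'])
if len(sys.argv)>1:
    step=float(sys.argv[2]);t0=float(sys.argv[1]);X=np.array(s['tcp_rot'])[:2,0];Y=np.array(s['tcp_rot'])[:2,1]
    print([[float((55*np.array([np.cos(a)-np.cos(b),np.sin(a)-np.sin(b)])@A/10).__round__(2)) for A in (X,Y)] for b in [np.radians(t0)] for a in np.radians(t0-step*np.arange(1,11))])
E
python3 st.py 60.5 18; python3 st.py 240.5 18
```

```text
t 15.75 th 61.7 r 55.9 z 129.8 Ftan(resist) 5.0 Frad -2.8 Fz 9.5 19.024026814697528
[[1.34, 1.08], [2.28, 2.52], [2.72, 4.19], [2.64, 5.9], [2.02, 7.51], [0.94, 8.85], [-0.5, 9.79], [-2.16, 10.24], [-3.88, 10.15], [-5.49, 9.53]]
t 15.75 th 61.7 r 55.9 z 129.8 Ftan(resist) 5.0 Frad -2.8 Fz 9.5 19.024026814697528
[[-1.34, -1.08], [-2.28, -2.52], [-2.72, -4.19], [-2.64, -5.9], [-2.02, -7.51], [-0.94, -8.85], [0.5, -9.79], [2.16, -10.24], [3.88, -10.15], [5.49, -9.53]]
```

carry_out:
  commands:
    - [1.34, 1.08, 0, 0, 0, 0, 255]
    - [2.28, 2.52, -0.03, 0, 0, 0, 255]
    - [2.72, 4.19, -0.05, 0, 0, 0, 255]
    - [2.64, 5.9, -0.05, 0, 0, 0, 255]
    - [2.02, 7.51, -0.05, 0, 0, 0, 255]
    - [0.94, 8.85, -0.05, 0, 0, 0, 255]
    - [-0.5, 9.79, -0.05, 0, 0, 0, 255]
    - [-2.16, 10.24, -0.05, 0, 0, 0, 255]
    - [-3.88, 10.15, -0.05, 0, 0, 0, 255]
    - [-5.49, 9.53, -0.05, 0, 0, 0, 255]

```text
time: 17.0
eef_pos: [466.5, -41.6, 130.1]
tcp_rot: [[1.0, 0.005, 0.003], [0.005, -1.0, 0.0], [0.003, -0.0, -1.0]]
wrist_force: [8.3, 5.0, 1.1]
gripper_width: 18.9
```

```bash
python3 st.py; python3 - <<'E'
from clampm import *
for n in ('top','side'):
    d=cam(n);prof(d,n)
    save(d,n+'9.png',(310,165,450,245) if n=='top' else (270,100,390,240),5)
E
```

```text
t 17.0 th -119.9 r 55.2 z 130.1 Ftan(resist) 4.7 Frad -8.5 Fz 1.1 18.88374864865232
top 60:453/458 63:452/458 66:450/456 69:453/456 72:451/457 75:449/456 78:445/453 81:448/454 84:448/451 87:446/450 90:445/456 93:440/451 96:444/450 99:439/446 102:437/446 105:21/434 108:21/146 111:22/35 114:23/40 117:19/40 120:24/42 123:24/43 126:21/41 129:24/38 132:28/43 135:32/45 138:49/65 141:64/68 144:64/67 147:65/68 150:65/68 162:44/60 165:60/64 168:60/64 180:21/22 183:19/22 186:20/32 189:42/61 192:61/66 195:63/77 198:72/76 201:73/77 204:73/75 207:62/73 210:62/66 213:62/73 216:67/76 219:70/75 222:72/76 225:64/73 228:61/64 231:62/72 234:64/76 237:71/76 240:73/77 243:66/74 246:62/65 249:61/68 252:67/76 255:72/76 258:72/76 261:72/76 264:64/74 267:60/61 282:19/24 285:19/23 288:21/25 291:20/23 294:19/23 297:19/23 300:20/24 303:20/23 306:20/43 309:40/58 312:58/62 315:60/62 318:60/64 321:60/62
side 108:30/43 111:38/43 114:33/44 117:42/44 120:41/45 123:42/45 126:41/44 129:42/45 132:42/45 135:47/63 138:54/65 141:54/69 144:67/69 147:68/69 150:67/68 162:63/64 165:61/64 168:63/64 171:62/62 186:58/63 189:57/65 192:59/66 195:69/79 198:69/79 201:71/78 204:76/79 207:71/77 210:66/76 213:74/77 216:76/80 219:74/78 222:71/78 225:65/70 228:65/69 231:76/79 234:73/77 237:71/79 240:67/78 243:76/78 246:76/77 249:67/77 252:76/78 255:76/79 258:77/78 261:65/78 264:70/77 306:54/62 309:50/61 312:53/62 315:62/63 318:63/65
```

View pics/side9.png

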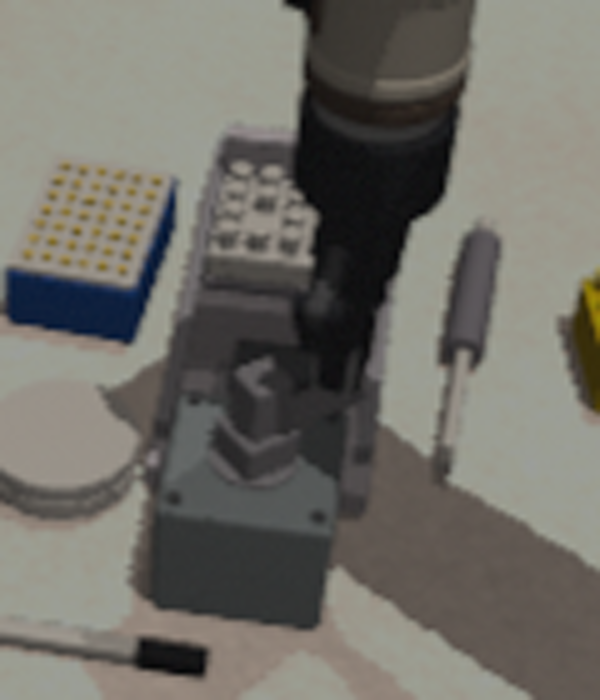

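carry_out:
  commands:
    - [-1.34, -1.08, 0, 0, 0, 0, 255]
    - [-2.28, -2.52, 0, 0, 0, 0, 255]
    - [-2.72, -4.19, 0, 0, 0, 0, 255]
    - [-2.64, -5.9, 0, 0, 0, 0, 255]
    - [-2.02, -7.51, 0, 0, 0, 0, 255]
    - [-0.94, -8.85, 0, 0, 0, 0, 255]
    - [0.5, -9.79, 0, 0, 0, 0, 255]
    - [2.16, -10.2, 0, 0, 0, 0, 255]
    - [3.88, -10.1, 0, 0, 0, 0, 255]
    - [5.45, -9.5, 0, 0, 0, 0, 255]

```text
time: 18.35
eef_pos: [519.7, 55.4, 130.1]
tcp_rot: [[1.0, 0.007, -0.003], [0.007, -1.0, 0.003], [-0.003, -0.003, -1.0]]
wrist_force: [-2.9, 6.0, 8.5]
gripper_width: 19.0
```

carry_out:
  commands:
    - [1.34, 1.08, 0, 0, 0, 0, 255]
    - [2.28, 2.52, 0, 0, 0, 0, 255]
    - [2.72, 4.19, 0, 0, 0, 0, 255]
    - [2.64, 5.9, 0, 0, 0, 0, 255]
    - [2.02, 7.51, 0, 0, 0, 0, 255]
    - [0.94, 8.85, 0, 0, 0, 0, 255]
    - [-0.5, 9.79, 0, 0, 0, 0, 255]
    - [-2.16, 10.2, 0, 0, 0, 0, 255]
    - [-3.88, 10.1, 0, 0, 0, 0, 255]
    - [-5.45, 9.5, 0, 0, 0, 0, 255]

```text
time: 19.6
eef_pos: [466.6, -41.7, 130.1]
tcp_rot: [[1.0, 0.005, 0.003], [0.005, -1.0, 0.0], [0.003, -0.0, -1.0]]
wrist_force: [8.9, 4.8, 0.6]
gripper_width: 19.0
```

```bash
python3 st.py; python3 - <<'E'
from clampm import *
for n in ('top',):
    d=cam(n);prof(d,n)
E
```

```text
t 19.6 th -119.8 r 55.2 z 130.1 Ftan(resist) 5.3 Frad -8.6 Fz 0.6 18.97184872409055
top 60:452/459 63:452/458 66:451/458 69:449/457 72:448/455 75:451/456 78:448/453 81:449/455 84:443/450 87:445/449 90:448/456 93:438/452 96:445/453 99:439/452 102:439/447 105:21/439 108:21/23 111:20/23 114:22/25 117:18/24 120:20/23 123:21/23 126:20/23 129:20/23 132:21/22 135:21/34 138:28/42 141:37/42 144:39/44 147:38/42 150:36/41 153:38/42 156:36/42 159:38/41 162:39/42 165:52/65 168:64/67 171:64/67 174:65/67 177:65/67 186:44/46 189:47/59 192:59/62 195:60/63 198:61/63 201:62/76 204:64/77 207:72/77 210:72/77 213:73/76 216:63/70 219:62/66 222:64/75 225:72/77 228:72/77 231:67/76 234:62/73 237:60/66 240:62/75 243:64/75 246:72/75 249:72/76 252:62/76 255:60/66 258:62/76 261:71/76 264:72/76 267:73/75 270:69/74 273:62/64 276:59/60 288:21/24 291:19/23 294:19/22 297:19/23 300:20/23 303:19/23 306:19/24 309:39/59 312:58/63 315:60/63 318:60/63 321:59/62 324:56/58
```

carry_out:
  commands:
    - [-1.34, -1.08, 0, 0, 0, 0, 255]
    - [-2.28, -2.52, 0, 0, 0, 0, 255]
    - [-2.72, -4.19, 0, 0, 0, 0, 255]
    - [-2.64, -5.9, 0, 0, 0, 0, 255]
    - [-2.02, -7.51, 0, 0, 0, 0, 255]
    - [-0.94, -8.85, 0, 0, 0, 0, 255]
    - [0.5, -9.79, 0, 0, 0, 0, 255]
    - [2.16, -10.2, 0, 0, 0, 0, 255]
    - [3.88, -10.1, 0, 0, 0, 0, 255]
    - [5.45, -9.5, 0, 0, 0, 0, 255]

```text
time: 20.9
eef_pos: [519.5, 55.5, 130.1]
tcp_rot: [[1.0, 0.007, -0.003], [0.007, -1.0, 0.003], [-0.003, -0.003, -1.0]]
wrist_force: [-3.0, 6.3, 9.4]
gripper_width: 18.8
```

```bash
python3 st.py 60.5 12; python3 st.py 300.5 6; python3 st.py 240.5 4;python3 st.py 220.5 2;python3 st.py 200.5 2; python3 st.py 180.5 2; python3 st.py 160.5 2
```

```text
t 20.9 th 62.7 r 55.5 z 130.1 Ftan(resist) 5.5 Frad 4.2 Fz 9.4 18.777215347351568
[[0.93, 0.67], [1.7, 1.53], [2.28, 2.52], [2.64, 3.62], [2.76, 4.76], [2.64, 5.9], [2.29, 7.0], [1.71, 7.99], [0.94, 8.85], [0.01, 9.53]]
t 20.9 th 62.7 r 55.5 z 130.1 Ftan(resist) 5.5 Frad 4.2 Fz 9.4 18.777215347351568
[[-0.51, 0.26], [-1.05, 0.47], [-1.61, 0.62], [-2.17, 0.71], [-2.75, 0.74], [-3.32, 0.71], [-3.89, 0.62], [-4.45, 0.47], [-4.99, 0.27], [-5.5, 0.01]]
t 20.9 th 62.7 r 55.5 z 130.1 Ftan(resist) 5.5 Frad 4.2 Fz 9.4 18.777215347351568
[[-0.33, -0.2], [-0.64, -0.43], [-0.93, -0.67], [-1.21, -0.94], [-1.47, -1.23], [-1.7, -1.53], [-1.92, -1.85], [-2.11, -2.18], [-2.28, -2.52], [-2.42, -2.88]]
t 20.9 th 62.7 r 55.5 z 130.1 Ftan(resist) 5.5 Frad 4.2 Fz 9.4 18.777215347351568
[[-0.12, -0.15], [-0.24, -0.3], [-0.35, -0.46], [-0.45, -0.62], [-0.55, -0.78], [-0.64, -0.95], [-0.73, -1.12], [-0.81, -1.3], [-0.89, -1.47], [-0.96, -1.65]]
t 20.9 th 62.7 r 55.5 z 130.1 Ftan(resist) 5.5 Frad 4.2 Fz 9.4 18.777215347351568
[[-0.06, -0.18], [-0.12, -0.36], [-0.17, -0.55], [-0.21, -0.74], [-0.25, -0.93], [-0.28, -1.12], [-0.3, -1.31], [-0.32, -1.5], [-0.33, -1.69], [-0.33, -1.88]]
t 20.9 th 62.7 r 55.5 z 130.1 Ftan(resist) 5.5 Frad 4.2 Fz 9.4 18.777215347351568
[[0.0, -0.19], [0.01, -0.38], [0.03, -0.57], [0.05, -0.77], [0.08, -0.96], [0.12, -1.14], [0.16, -1.33], [0.21, -1.52], [0.27, -1.7], [0.33, -1.88]]
t 20.9 th 62.7 r 55.5 z 130.1 Ftan(resist) 5.5 Frad 4.2 Fz 9.4 18.777215347351568
[[0.07, -0.18], [0.14, -0.36], [0.22, -0.53], [0.31, -0.7], [0.4, -0.87], [0.5, -1.03], [0.61, -1.2], [0.72, -1.35], [0.83, -1.51], [0.95, -1.66]]
```

carry_out:
  commands:
    - [0.93, 0.67, 0, 0, 0, 0, 255]
    - [1.7, 1.53, 0, 0, 0, 0, 255]
    - [2.28, 2.52, 0, 0, 0, 0, 255]
    - [2.64, 3.62, 0, 0, 0, 0, 255]
    - [2.76, 4.76, 0, 0, 0, 0, 255]
    - [2.64, 5.9, 0, 0, 0, 0, 255]
    - [2.29, 7, 0, 0, 0, 0, 255]
    - [1.71, 7.99, 0, 0, 0, 0, 255]
    - [0.94, 8.85, 0, 0, 0, 0, 255]
    - [0.01, 9.53, 0, 0, 0, 0, 255]

```text
time: 22.15
eef_pos: [521.1, -42.2, 130.3]
tcp_rot: [[1.0, 0.006, 0.001], [0.006, -1.0, -0.001], [0.001, 0.001, -1.0]]
wrist_force: [4.3, 1.5, 5.6]
gripper_width: 19.3
```

```bash
python3 st.py
```

```text
t 22.15 th -60.7 r 55.4 z 130.3 Ftan(resist) 4.5 Frad 0.8 Fz 5.6 19.2923656033955
```

carry_out:
  commands:
    - [-0.51, 0.26, 0, 0, 0, 0, 255]
    - [-1.05, 0.47, 0, 0, 0, 0, 255]
    - [-1.61, 0.62, 0, 0, 0, 0, 255]
    - [-2.17, 0.71, 0, 0, 0, 0, 255]
    - [-2.75, 0.74, 0, 0, 0, 0, 255]
    - [-3.32, 0.71, 0, 0, 0, 0, 255]
    - [-3.89, 0.62, 0, 0, 0, 0, 255]
    - [-4.45, 0.47, 0, 0, 0, 0, 255]
    - [-4.99, 0.27, 0, 0, 0, 0, 255]
    - [-5.5, 0.01, 0, 0, 0, 0, 255]

```text
time: 23.4
eef_pos: [466.5, -41.5, 130.0]
tcp_rot: [[1.0, 0.006, 0.003], [0.006, -1.0, 0.001], [0.003, -0.001, -1.0]]
wrist_force: [7.1, 2.5, 2.5]
gripper_width: 19.4
```

```bash
python3 st.py; python3 - <<'E'
from clampm import *
for n in ('top','side'):
    d=cam(n);prof(d,n);save(d,n+'10.png',(350,160,450,240) if n=='top' else (290,100,370,180),7)
E
python3 st.py
```

```text
t 23.4 th -120.0 r 55.1 z 130.0 Ftan(resist) 4.9 Frad -5.8 Fz 2.5 19.384284497723222
top 60:452/459 63:450/460 66:452/458 69:452/458 72:446/455 75:448/456 78:447/455 81:448/454 84:445/451 87:446/452 90:445/455 93:446/452 96:439/450 99:441/448 102:433/445 105:22/441 108:21/272 111:19/22 114:19/23 117:21/23 120:18/22 123:21/22 126:20/24 129:20/24 132:21/22 135:19/22 138:20/22 141:20/22 144:19/21 147:20/22 150:19/24 153:19/24 156:19/23 159:19/23 162:25/38 165:38/43 168:40/44 171:36/43 174:38/43 177:38/41 180:38/44 183:39/43 186:36/40 189:39/63 192:50/66 195:65/69 198:64/67 201:65/68 204:62/66 213:43/58 216:51/61 219:59/61 222:59/62 225:60/64 228:63/74 231:71/76 234:73/77 237:74/77 240:70/76 243:62/67 246:62/74 249:64/74 252:71/77 255:69/76 258:72/77 261:61/63 264:61/72 267:62/75 270:66/74 273:71/76 276:64/77 279:63/72 282:63/67 285:63/75 288:68/76 291:74/77 294:72/75 297:72/76 300:61/62 309:52/63 312:58/62 315:60/63 318:59/63 321:59/62
side 60:462/462 111:24/27 117:24/26 120:24/26 123:23/26 129:23/27 132:23/24 135:24/25 138:23/25 141:24/25 144:23/25 147:23/24 150:23/24 153:23/25 156:23/25 159:23/25 162:29/43 165:30/44 168:32/44 171:43/45 174:25/43 177:41/44 180:42/44 183:42/44 186:43/67 189:54/66 192:52/66 195:60/69 198:68/70 201:68/69 204:68/68 213:64/65 216:61/63 219:63/64 222:63/66 225:64/67 228:69/77 231:70/78 234:69/77 237:75/79 240:76/77 246:64/78 249:73/76 252:64/72 255:77/79 258:66/76 261:66/76 264:70/77 267:74/78 270:71/79 273:75/79 276:71/77 279:77/80 282:76/79 285:75/76 288:76/79 291:78/80 294:77/79 318:64/64
t 23.5 th -120.4 r 55.0 z 130.0 Ftan(resist) 2.9 Frad -5.9 Fz 3.8 19.262843146421215
```

View pics/top10.png

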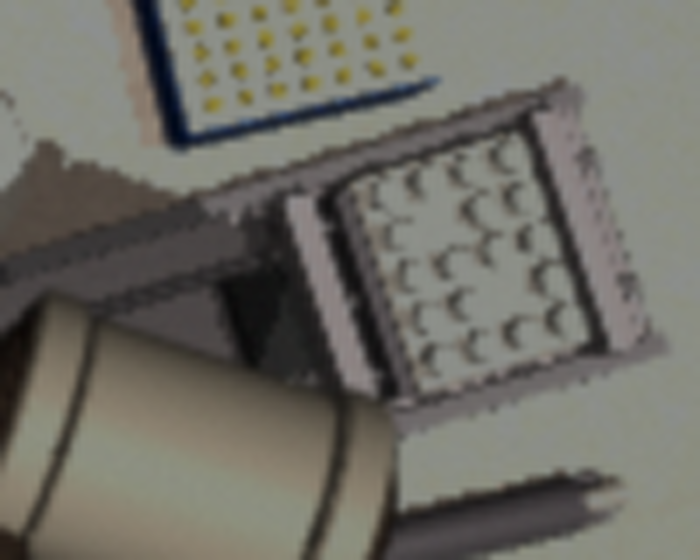

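carry_out:
  commands:
    - [-0.33, -0.2, 0, 0, 0, 0, 255]
    - [-0.64, -0.43, 0, 0, 0, 0, 255]
    - [-0.93, -0.67, 0, 0, 0, 0, 255]
    - [-1.21, -0.94, 0, 0, 0, 0, 255]
    - [-1.47, -1.23, 0, 0, 0, 0, 255]
    - [-1.7, -1.53, 0, 0, 0, 0, 255]
    - [-1.92, -1.85, 0, 0, 0, 0, 255]
    - [-2.11, -2.18, 0, 0, 0, 0, 255]
    - [-2.28, -2.52, 0, 0, 0, 0, 255]
    - [-2.42, -2.88, 0, 0, 0, 0, 255]

```text
time: 24.75
eef_pos: [442.9, -13.7, 130.0]
tcp_rot: [[1.0, 0.006, 0.004], [0.006, -1.0, -0.001], [0.004, 0.002, -1.0]]
wrist_force: [9.9, -1.1, -0.8]
gripper_width: 19.3
```

```bash
python3 st.py; python3 - <<'E'
from clampm import *
for n in ('top',):
    d=cam(n);prof(d,n);save(d,n+'11.png',(350,160,450,240) if n=='top' else (290,100,370,180),7)
E
python3 st.py
```

```text
t 24.75 th -158.7 r 54.9 z 130.0 Ftan(resist) 4.6 Frad -8.8 Fz -0.8 19.347866974710854
top 60:17/20 63:19/427 66:18/21 69:21/23 72:21/24 75:19/24 78:20/24 81:20/23 84:19/22 87:21/24 90:19/24 93:19/23 96:18/23 99:19/24 102:19/25 105:20/23 108:20/24 111:20/24 114:19/23 117:20/24 120:19/22 123:19/22 126:20/22 129:19/23 132:19/23 135:20/24 138:19/22 141:19/24 144:20/24 147:19/24 150:20/23 153:20/23 156:21/24 159:20/24 162:20/23 165:23/38 168:36/41 171:36/42 174:36/42 177:37/42 180:36/42 183:37/41 186:35/44 189:34/44 192:42/62 195:56/65 198:64/68 201:64/68 204:64/68 207:64/65 213:46/48 216:45/60 219:52/60 222:60/63 225:59/63 228:61/64 231:63/75 234:70/77 237:73/77 240:72/77 243:71/77 246:61/64 249:61/74 252:63/77 255:72/75 258:71/76 261:71/76 264:61/65 267:62/65 270:64/76 273:64/76 276:72/76 279:66/74 282:62/73 285:61/63 288:63/76 291:71/76 294:73/76 297:71/75 300:70/75 303:60/63 306:59/60 309:57/61 312:59/62 315:60/62 318:60/63 321:60/62 324:56/57
t 24.8 th -159.1 r 54.9 z 130.0 Ftan(resist) 3.9 Frad -8.5 Fz -0.1 19.104856482354784
```

View pics/top11.png

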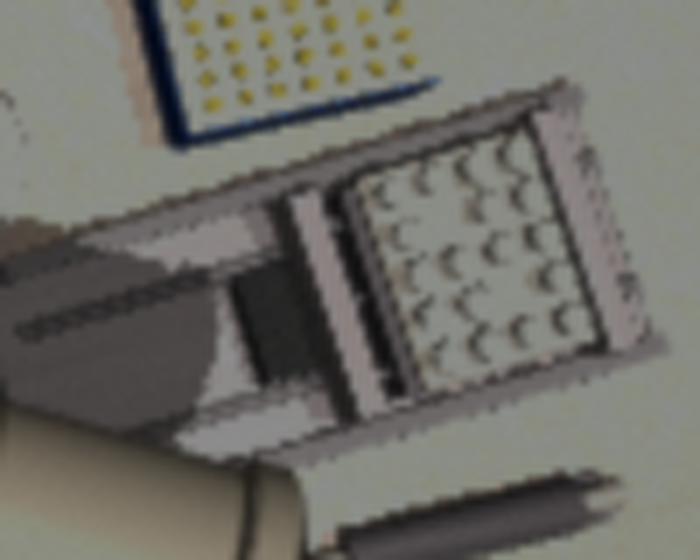

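carry_out:
  commands:
    - [-0.05, -0.18, 0, 0, 0, 0, 255]
    - [-0.09, -0.36, 0, 0, 0, 0, 255]
    - [-0.13, -0.55, 0, 0, 0, 0, 255]
    - [-0.16, -0.74, 0, 0, 0, 0, 255]
    - [-0.2, -0.93, 0, 0, 0, 0, 255]
    - [-0.23, -1.12, 0, 0, 0, 0, 255]
    - [-0.25, -1.31, 0, 0, 0, 0, 255]
    - [-0.27, -1.5, 0, 0, 0, 0, 255]
    - [-0.28, -1.69, 0, 0, 0, 0, 255]
    - [-0.28, -1.88, 0, 0, 0, 0, 255]

```text
time: 26.05
eef_pos: [439.3, 4.2, 130.0]
tcp_rot: [[1.0, 0.007, 0.002], [0.007, -1.0, -0.003], [0.002, 0.003, -1.0]]
wrist_force: [5.5, -5.1, 2.1]
gripper_width: 18.8
```

```bash
python3 st.py
```

```text
t 26.05 th -177.9 r 54.7 z 130.0 Ftan(resist) 5.3 Frad -5.3 Fz 2.1 18.83906078640214
```

carry_out:
  commands:
    - [0, -0.1, 0, 0, 0, 0, 255]
    - [0, -0.19, 0, 0, 0, 0, 255]
    - [0, -0.29, 0, 0, 0, 0, 255]
    - [0.01, -0.38, 0, 0, 0, 0, 255]
    - [0.02, -0.48, 0, 0, 0, 0, 255]
    - [0.03, -0.57, 0, 0, 0, 0, 255]
    - [0.04, -0.67, 0, 0, 0, 0, 255]
    - [0.05, -0.77, 0, 0, 0, 0, 255]
    - [0.06, -0.86, 0, 0, 0, 0, 255]
    - [0.08, -0.96, 0, 0, 0, 0, 255]

```text
time: 27.3
eef_pos: [439.8, 13.5, 130.0]
tcp_rot: [[1.0, 0.007, 0.001], [0.007, -1.0, -0.004], [0.001, 0.004, -1.0]]
wrist_force: [3.9, -5.1, 2.3]
gripper_width: 18.9
```

```bash
python3 st.py;  python3 - <<'E'
from clampm import *
d=cam('top');prof(d,'top');save(d,'top12.png',(350,160,450,240),7)
E
python3 st.py
```

```text
t 27.3 th 172.3 r 54.7 z 130.0 Ftan(resist) 4.5 Frad -4.5 Fz 2.3 18.901137587607224
top 60:19/23 63:20/22 66:20/23 69:20/23 72:20/23 75:19/23 78:20/23 81:19/23 84:21/24 87:20/23 90:19/23 93:20/24 96:19/22 99:19/23 102:20/23 105:19/23 108:20/23 111:20/24 114:20/24 117:19/23 120:19/22 123:19/21 126:20/23 129:20/24 132:20/22 135:20/24 138:19/22 141:20/23 144:19/24 147:20/22 150:20/23 153:20/23 156:20/24 159:19/22 162:18/22 165:21/24 168:28/41 171:38/43 174:35/43 177:37/42 180:37/41 183:36/42 186:37/43 189:37/42 192:39/42 195:48/63 198:63/67 201:64/68 204:65/68 207:65/66 210:61/64 216:43/48 219:47/60 222:59/62 225:59/62 228:60/63 231:62/64 234:64/76 237:69/76 240:72/75 243:71/78 246:61/69 249:62/66 252:63/75 255:64/75 258:72/77 261:69/76 264:63/72 267:60/64 270:62/70 273:63/76 276:70/76 279:70/75 282:71/76 285:62/65 288:62/67 291:67/75 294:72/77 297:73/77 300:73/77 303:63/71 306:60/62 309:59/63 312:60/63 315:60/63 318:59/62 321:59/61
t 27.35 th 172.2 r 54.7 z 130.0 Ftan(resist) 4.5 Frad -5.1 Fz 3.3 19.256759472725918
```

View pics/top12.png

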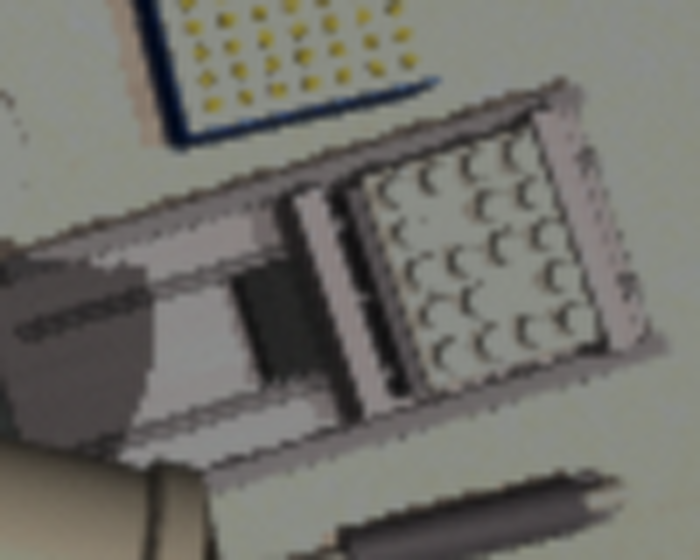

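carry_out:
  commands:
    - [0.02, -0.1, 0, 0, 0, 0, 255]
    - [0.04, -0.19, 0, 0, 0, 0, 255]
    - [0.06, -0.28, 0, 0, 0, 0, 255]
    - [0.08, -0.38, 0, 0, 0, 0, 255]
    - [0.1, -0.47, 0, 0, 0, 0, 255]
    - [0.13, -0.56, 0, 0, 0, 0, 255]
    - [0.16, -0.66, 0, 0, 0, 0, 255]
    - [0.18, -0.75, 0, 0, 0, 0, 255]
    - [0.21, -0.84, 0, 0, 0, 0, 255]
    - [0.24, -0.93, 0, 0, 0, 0, 255]

```text
time: 28.6
eef_pos: [441.8, 22.7, 129.9]
tcp_rot: [[1.0, 0.007, 0.0], [0.007, -1.0, -0.004], [0.0, 0.004, -1.0]]
wrist_force: [3.6, -6.0, 4.5]
gripper_width: 18.8
```

```bash
python3 st.py;python3 st.py 160.5 1; python3 st.py 150.5 1; python3 st.py 140.5 1;  python3 st.py 130.5 1; python3 st.py 120.5 1
```

```text
t 28.6 th 162.5 r 54.8 z 129.9 Ftan(resist) 4.7 Frad -5.2 Fz 4.5 18.84113072215523
t 28.6 th 162.5 r 54.8 z 129.9 Ftan(resist) 4.7 Frad -5.2 Fz 4.5 18.84113072215523
[[0.03, -0.09], [0.07, -0.18], [0.11, -0.27], [0.14, -0.36], [0.18, -0.44], [0.22, -0.53], [0.27, -0.62], [0.31, -0.7], [0.36, -0.79], [0.4, -0.87]]
t 28.6 th 162.5 r 54.8 z 129.9 Ftan(resist) 4.7 Frad -5.2 Fz 4.5 18.84113072215523
[[0.05, -0.08], [0.1, -0.16], [0.15, -0.25], [0.2, -0.33], [0.26, -0.41], [0.31, -0.48], [0.37, -0.56], [0.43, -0.64], [0.49, -0.71], [0.55, -0.79]]
t 28.6 th 162.5 r 54.8 z 129.9 Ftan(resist) 4.7 Frad -5.2 Fz 4.5 18.84113072215523
[[0.06, -0.07], [0.13, -0.15], [0.19, -0.22], [0.26, -0.29], [0.32, -0.35], [0.39, -0.42], [0.46, -0.49], [0.53, -0.55], [0.6, -0.62], [0.68, -0.68]]
t 28.6 th 162.5 r 54.8 z 129.9 Ftan(resist) 4.7 Frad -5.2 Fz 4.5 18.84113072215523
[[0.07, -0.06], [0.15, -0.12], [0.23, -0.18], [0.3, -0.24], [0.38, -0.29], [0.46, -0.35], [0.54, -0.4], [0.62, -0.45], [0.7, -0.5], [0.78, -0.55]]
t 28.6 th 162.5 r 54.8 z 129.9 Ftan(resist) 4.7 Frad -5.2 Fz 4.5 18.84113072215523
[[0.08, -0.05], [0.17, -0.09], [0.25, -0.14], [0.34, -0.18], [0.43, -0.22], [0.51, -0.26], [0.6, -0.3], [0.69, -0.34], [0.78, -0.37], [0.87, -0.41]]
```

carry_out:
  commands:
    - [0.03, -0.09, 0, 0, 0, 0, 255]
    - [0.07, -0.18, 0, 0, 0, 0, 255]
    - [0.11, -0.27, 0, 0, 0, 0, 255]
    - [0.14, -0.36, 0, 0, 0, 0, 255]
    - [0.18, -0.44, 0, 0, 0, 0, 255]
    - [0.22, -0.53, 0, 0, 0, 0, 255]
    - [0.27, -0.62, 0, 0, 0, 0, 255]
    - [0.31, -0.7, 0, 0, 0, 0, 255]
    - [0.36, -0.79, 0, 0, 0, 0, 255]
    - [0.4, -0.87, 0, 0, 0, 0, 255]

```text
time: 29.85
eef_pos: [445.3, 31.4, 129.9]
tcp_rot: [[1.0, 0.007, -0.001], [0.007, -1.0, -0.004], [-0.001, 0.004, -1.0]]
wrist_force: [1.5, -5.3, 5.1]
gripper_width: 19.0
```

```bash
python3 st.py;  python3 - <<'E'
from clampm import *
d=cam('top');prof(d,'top');save(d,'top13.png',(350,160,450,240),7)
E
python3 st.py
```

```text
t 29.85 th 152.7 r 54.8 z 129.9 Ftan(resist) 4.1 Frad -3.8 Fz 5.1 19.025117831792482
top 60:19/21 63:20/23 66:20/23 69:20/21 72:19/23 75:19/23 78:19/22 81:18/23 84:19/24 87:20/22 90:19/24 93:19/22 96:19/22 99:20/23 102:20/22 105:20/24 108:20/23 111:19/22 114:19/24 117:20/25 120:19/24 123:19/23 126:19/23 129:20/23 132:19/23 135:19/23 138:19/24 141:21/24 144:19/23 147:20/23 150:20/24 153:19/24 156:19/23 159:21/24 162:20/23 165:20/23 168:21/36 171:24/40 174:37/41 177:35/42 180:34/40 183:37/41 186:36/42 189:37/42 192:24/42 195:39/58 198:50/65 201:64/68 204:65/66 207:65/68 210:63/66 219:46/60 222:49/61 225:59/61 228:59/63 231:59/64 234:63/75 237:69/77 240:74/76 243:73/77 246:69/75 249:61/63 252:63/76 255:63/74 258:72/76 261:71/77 264:66/76 267:62/69 270:62/75 273:63/75 276:69/76 279:72/77 282:72/75 285:64/75 288:61/63 291:62/75 294:64/75 297:72/76 300:73/76 303:72/75 306:61/64 309:60/63 312:60/63 315:58/62 318:59/62 321:59/61 324:57/58
t 29.9 th 152.6 r 54.8 z 129.9 Ftan(resist) 3.2 Frad -3.3 Fz 5.7 18.91162375049458
```

View pics/top13.png

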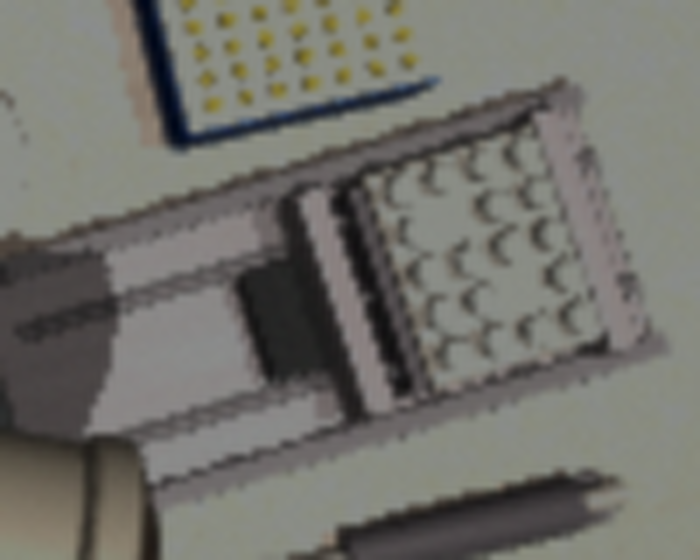

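carry_out:
  commands:
    - [0.05, -0.08, 0, 0, 0, 0, 255]
    - [0.1, -0.16, 0, 0, 0, 0, 255]
    - [0.15, -0.25, 0, 0, 0, 0, 255]
    - [0.2, -0.33, 0, 0, 0, 0, 255]
    - [0.26, -0.41, 0, 0, 0, 0, 255]
    - [0.31, -0.48, 0, 0, 0, 0, 255]
    - [0.37, -0.56, 0, 0, 0, 0, 255]
    - [0.43, -0.64, 0, 0, 0, 0, 255]
    - [0.49, -0.71, 0, 0, 0, 0, 255]
    - [0.55, -0.79, 0, 0, 0, 0, 255]

```text
time: 31.15
eef_pos: [450.2, 39.2, 129.9]
tcp_rot: [[1.0, 0.008, -0.002], [0.008, -1.0, -0.004], [-0.002, 0.004, -1.0]]
wrist_force: [-1.7, -6.0, 8.0]
gripper_width: 19.2
```

```bash
python3 st.py
```

```text
t 31.15 th 143.0 r 54.9 z 129.9 Ftan(resist) 5.8 Frad -2.2 Fz 8.0 19.24800959216774
```

carry_out:
  commands:
    - [0.06, -0.07, 0, 0, 0, 0, 255]
    - [0.13, -0.15, 0, 0, 0, 0, 255]
    - [0.19, -0.22, 0, 0, 0, 0, 255]
    - [0.26, -0.29, 0, 0, 0, 0, 255]
    - [0.32, -0.35, 0, 0, 0, 0, 255]
    - [0.39, -0.42, 0, 0, 0, 0, 255]
    - [0.46, -0.49, 0, 0, 0, 0, 255]
    - [0.53, -0.55, 0, 0, 0, 0, 255]
    - [0.6, -0.62, 0, 0, 0, 0, 255]
    - [0.68, -0.68, 0, 0, 0, 0, 255]

```text
time: 32.4
eef_pos: [456.3, 46.2, 129.8]
tcp_rot: [[1.0, 0.008, -0.004], [0.008, -1.0, -0.004], [-0.004, 0.004, -1.0]]
wrist_force: [-4.4, -6.1, 10.4]
gripper_width: 19.0
```

```bash
python3 st.py;  python3 - <<'E'
from clampm import *
d=cam('top');prof(d,'top');save(d,'top14.png',(350,160,450,240),7)
d=cam('side');save(d,'side14.png',(290,100,370,180),7)
E
python3 st.py
```

```text
t 32.4 th 133.3 r 54.9 z 129.8 Ftan(resist) 7.4 Frad -1.4 Fz 10.4 18.990845801412746
top 60:19/21 63:21/23 66:19/22 69:19/20 72:19/21 75:20/24 78:19/22 81:18/22 84:19/22 87:19/22 90:20/24 93:20/23 96:21/24 99:20/23 102:19/22 105:20/22 108:20/24 111:20/22 114:19/21 117:20/23 120:19/22 123:19/22 126:21/24 129:19/22 132:20/23 135:20/23 138:19/23 141:19/23 144:20/24 147:19/23 150:19/21 153:20/23 156:19/23 159:19/24 162:19/23 165:20/24 168:21/24 171:29/42 174:36/42 177:35/42 180:37/41 183:37/42 186:37/42 189:33/41 192:38/42 195:36/41 198:48/64 201:64/68 204:65/68 207:65/68 210:65/67 219:46/56 222:52/61 225:59/62 228:60/63 231:61/66 234:63/75 237:70/76 240:72/76 243:73/76 246:70/75 249:60/64 252:63/75 255:64/75 258:63/76 261:71/75 264:72/75 267:63/71 270:62/65 273:62/75 276:65/76 279:71/76 282:73/76 285:63/74 288:62/68 291:64/77 294:64/77 297:73/76 300:74/76 303:67/77 306:62/70 309:60/63 312:59/63 315:61/63 318:60/62 321:60/62
t 32.5 th 133.2 r 54.9 z 129.8 Ftan(resist) 6.5 Frad -1.5 Fz 10.4 18.99314876369689
```

View pics/top14.png

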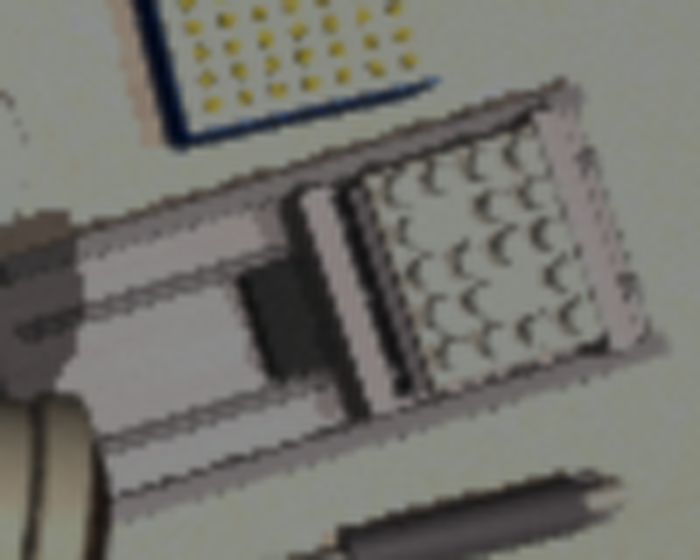

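View pics/side14.png

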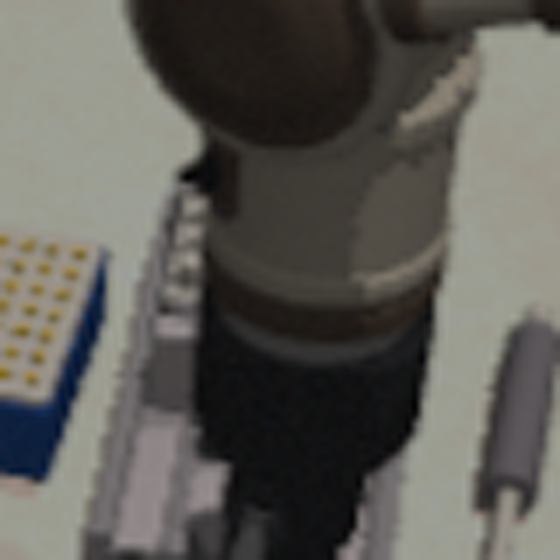

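carry_out:
  commands:
    - [0.04, -0.03, 0, 0, 0, 0, 255]
    - [0.07, -0.06, 0, 0, 0, 0, 255]
    - [0.11, -0.09, 0, 0, 0, 0, 255]
    - [0.15, -0.12, -0.02, 0, 0, 0, 255]
    - [0.19, -0.15, -0.03, 0, 0, 0, 255]
    - [0.23, -0.18, -0.05, 0, 0, 0, 255]
    - [0.26, -0.21, -0.05, 0, 0, 0, 255]
    - [0.3, -0.24, -0.05, 0, 0, 0, 255]
    - [0.34, -0.26, -0.05, 0, 0, 0, 255]
    - [0.38, -0.29, -0.05, 0, 0, 0, 255]

```text
time: 33.75
eef_pos: [459.6, 49.1, 129.9]
tcp_rot: [[1.0, 0.008, -0.005], [0.008, -1.0, -0.004], [-0.006, 0.004, -1.0]]
wrist_force: [-4.4, -5.8, 9.4]
gripper_width: 18.9
```

```bash
python3 st.py; python3 - <<'E'
from h import *
for i in range(4):
    cam('top'); 
E
python3 st.py
```

```text
t 33.75 th 128.7 r 55.0 z 129.9 Ftan(resist) 7.0 Frad -1.7 Fz 9.4 18.87690753626392
t 33.95 th 128.7 r 54.9 z 129.9 Ftan(resist) 7.3 Frad -1.2 Fz 9.4 19.255402869670856
```

carry_out:
  commands:
    - [-0.04, 0.03, 0, 0, 0, 0, 150]
    - [-0.08, 0.06, 0, 0, 0, 0, 150]
    - [-0.08, 0.06, 0, 0, 0, 0, 150]
    - [-0.08, 0.06, 0, 0, 0, 0, 150]
    - [-0.08, 0.06, 0, 0, 0, 0, 150]
    - [-0.08, 0.06, 0, 0, 0, 0, 150]
    - [-0.08, 0.06, 0, 0, 0, 0, 150]
    - [-0.08, 0.06, 0, 0, 0, 0, 150]
    - [-0.08, 0.06, 0, 0, 0, 0, 150]
    - [-0.08, 0.06, 0, 0, 0, 0, 150]

```text
time: 35.2
eef_pos: [461.1, 50.4, 130.3]
tcp_rot: [[1.0, 0.007, 0.0], [0.007, -1.0, 0.0], [0.0, -0.0, -1.0]]
wrist_force: [-0.8, -0.1, -0.2]
gripper_width: 35.2
```

```bash
python3 st.py; python3 - <<'E'
from h import *
d=cam('side');save(d,'s15.png',(270,100,370,240),5)
E
```

```text
t 35.2 th 126.6 r 55.1 z 130.3 Ftan(resist) 0.7 Frad 0.4 Fz -0.2 35.17987338716796
```

View pics/s15.png

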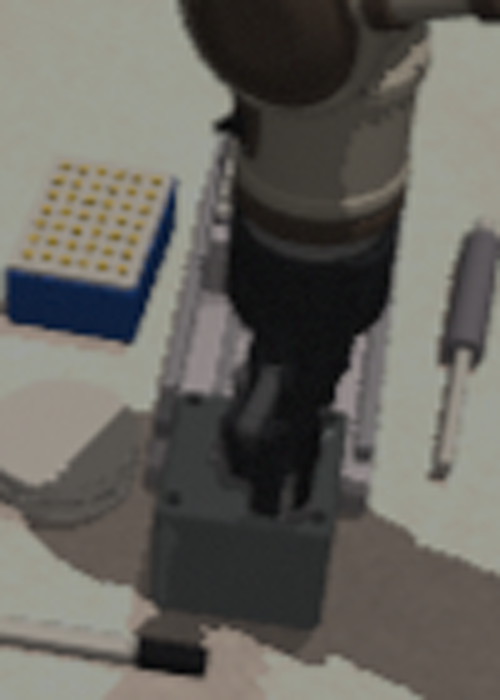

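Released with no load on the wrist. I'll lift clear.

carry_out:
  commands:
    - [0, 0, -1, 0, 0, 0, 150]
    - [0, 0, -3, 0, 0, 0, 150]
    - [0, 0, -6, 0, 0, 0, 150]
    - [0, 0, -9, 0, 0, 0, 150]
    - [0, 0, -12, 0, 0, 0, 150]
    - [-4, 0, -13, 0, 0, 0, 150]
    - [-8, 0, -13, 0, 0, 0, 150]
    - [-11, 0, -13, 0, 0, 0, 150]
    - [-11, 0, -13, 0, 0, 0, 150]
    - [-11, 0, -13, 0, 0, 0, 150]

```text
time: 36.5
eef_pos: [351.8, 49.6, 260.9]
tcp_rot: [[1.0, 0.007, 0.002], [0.007, -1.0, -0.0], [0.002, 0.0, -1.0]]
wrist_force: [0.5, 0.4, 0.2]
gripper_width: 35.0
```

```bash
python3 st.py; python3 - <<'E'
from clampm import *
for n in ('top','side','wrist'):
    d=cam(n);save(d,n+'16.png')
    P=pts(d)
    for name,c,r,lo,hi in [('boss',(494,6),22,138,150),('handle',(460,50),18,153,170)]:
        m=(np.hypot(P[...,0]-c[0],P[...,1]-c[1])<r)&(P[...,2]>lo)&(P[...,2]<hi);q=P[m]
        if len(q)>5: print(n,name,m.sum(),np.median(q,0).round(1),cv2.minAreaRect(q[:,:2].astype(np.float32)))
    if n!='wrist': prof(d,n);save(d,n+'16c.png',(290,150,450,260) if n=='top' else (270,100,380,240),5)
E
```

```text
t 36.5 th 163.0 r 148.7 z 260.9 Ftan(resist) -0.6 Frad -0.3 Fz 0.2 35.04819584248968
top boss 66 [493.6   5.6 142.3] ((492.4051208496094, 5.931820869445801), (22.664962768554688, 23.06429672241211), 43.011871337890625)
top handle 38 [457.3  47.2 158.4] ((457.32757568359375, 48.38347625732422), (16.822181701660156, 17.037683486938477), 88.7951889038086)
top 60:19/23 63:18/23 66:20/23 69:18/21 72:19/24 75:20/23 78:19/22 81:19/23 84:20/24 87:19/24 90:19/24 93:19/22 96:20/23 99:19/25 102:18/22 105:20/22 108:18/22 111:19/24 114:20/24 117:20/23 120:20/23 123:19/23 126:19/24 129:19/24 132:21/24 135:20/24 138:20/22 141:21/24 144:19/22 147:20/24 150:20/22 153:19/23 156:19/23 159:19/22 162:20/24 165:19/24 168:19/24 171:27/41 174:24/43 177:36/42 180:35/41 183:35/42 186:38/42 189:33/43 192:38/42 195:37/43 198:44/63 201:64/67 204:65/68 207:64/68 210:65/67 213:62/64 219:55/61 222:50/60 225:60/63 228:60/63 231:61/65 234:62/76 237:69/76 240:72/77 243:72/74 246:70/74 249:63/67 252:62/75 255:62/74 258:71/76 261:68/75 264:72/77 267:62/67 270:63/66 273:63/76 276:69/77 279:72/76 282:73/76 285:64/74 288:6
[... 633 characters left out ...]
0:42/45 183:27/44 186:41/44 189:42/45 192:25/44 195:44/67 198:49/66 201:52/68 204:68/70 207:68/70 210:67/69 213:67/67 219:63/64 222:62/64 225:62/64 228:63/66 231:64/67 234:67/78 237:69/78 240:71/79 243:76/78 246:76/78 249:65/71 252:78/80 255:73/78 258:75/79 261:76/79 264:77/78 267:66/76 270:66/79 273:74/78 276:75/79 279:76/79 282:76/78 285:65/77 288:64/65 291:75/79 294:73/78 297:74/79 300:77/79 303:71/78 306:65/77 315:63/64
wrist boss 1196 [491.5   8.5 142.3] ((492.28900146484375, 8.056158065795898), (23.86041259765625, 24.023712158203125), 41.26126480102539)
wrist handle 659 [456.2  49.3 158.5] ((456.2420349121094, 49.40283203125), (19.33462142944336, 19.275165557861328), 81.65666961669922)
```

View pics/top16c.png

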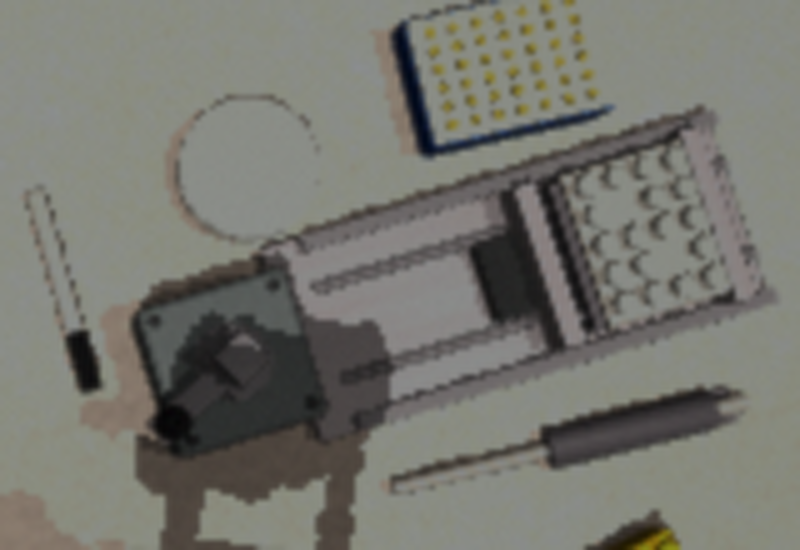

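View pics/side16c.png

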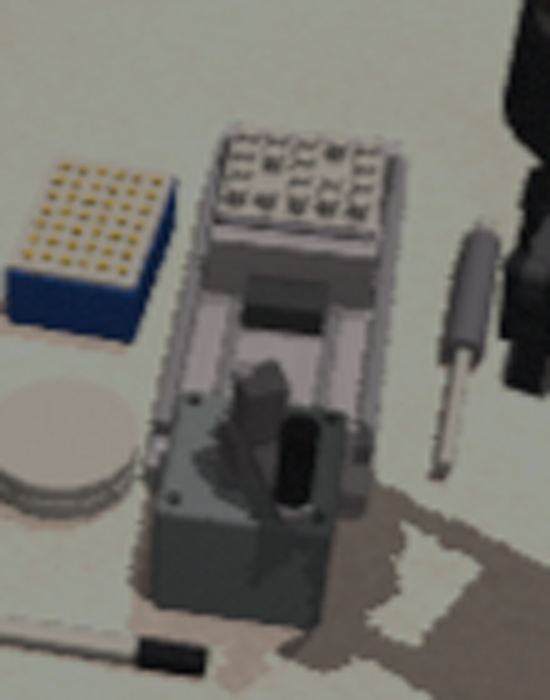

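View pics/wrist16.png

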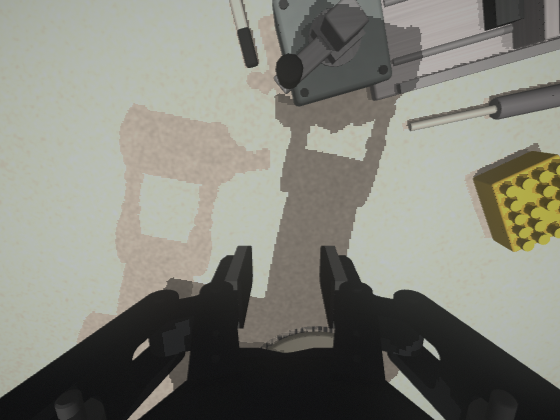

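```bash
python3 -c "
from h import *
print(ticket.job_done())"
```

```text
the job is handed in; nothing more can be done
None
```

The crank is fully on the shaft, and the rack is clamped against the far fence with my best estimate of 25–32 N. I then let go of the crank and handed the job in at about 36.5 s.

- **Fitting:** I gripped the crank by its boss and lined it up with the shaft's square as seen by the wrist camera. It went on without needing to feel for the angle. It met the bearing face at the expected height. In the last images the boss top measured 142–145 mm, against 143 mm when seated.
- **Winding:** I held the handle and turned about 3.1 turns clockwise. The rack slid to the fence. Resistance at the handle rose from a moving baseline of about 4.5 N to about 7.2 N, and I stopped there.
- **Clamp force:** The force rise suggests about 32 N and the handle travel after contact about 26 N. My baseline was above the stated 3 N drag, perhaps because the gripper was also pressing lightly on the handle. Measured against 3 N, the clamp would be about 52 N: above the snug range, but below the 80 N crush limit.
- **After release:** The wrist force was about zero. The images show the rack touching the fence, the jaw pad against the rack, and the neighbouring items apparently where they were. The crank's angle read 130–131°, against 128.7° while I held it, which is within the socket's play.

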